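# Sort and fill the cake tray

### The job

First take the kitchen timer out of the baking tray and stand it upright on the wooden board. Then set all the cakes out in neat rows on the tray, muffins in the back row and square cakes in the front row, changing over those that stand in the wrong row and adding the ones on the board: each upright in the middle of a compartment of its own, the square ones straight with the tray. Leave the mug and the glass behind them alone.

Things in the scene. Friction and masses are not known exactly. Their poses are not given: they have to be found in the camera images.
- tray: Aluminium baking tray, fixed; left or right of the robot. 364 mm along y (the rows) by 160 along x, which points away from the robot (turned up to 0.08 rad); origin under its centre. Floor 4 mm thick, outer wall 18 high; ribs 4 thick, 8 high above the floor, part it into 2 rows of 4: pitch 88 mm along a row, 74 between rows. Back row at +x (far from the robot), front row at -x.
- board: Wooden cutting board, fixed, on the other side from the tray. 220 mm (its x) by 340 mm (its y, roughly the robot's y) by 22 mm thick; origin at the centre of its underside. The cakes still to be loaded stand near its middle, 80 mm or more between centres; the rest of its top is free.
- back_1 (a point): Middle of the floor of compartment 1 of the tray's back row (number 1 at the tray's +y end).
- back_2 (a point): Middle of the floor of compartment 2 of the tray's back row (number 1 at the tray's +y end).
- back_3 (a point): Middle of the floor of compartment 3 of the tray's back row (number 1 at the tray's +y end).
- back_4 (a point): Middle of the floor of compartment 4 of the tray's back row (number 1 at the tray's +y end).
- front_1 (a point): Middle of the floor of compartment 1 of the tray's front row (number 1 at the tray's +y end).
- front_2 (a point): Middle of the floor of compartment 2 of the tray's front row (number 1 at the tray's +y end).
- front_3 (a point): Middle of the floor of compartment 3 of the tray's front row (number 1 at the tray's +y end).
- front_4 (a point): Middle of the floor of compartment 4 of the tray's front row (number 1 at the tray's +y end).
- muffin_1_mid (a point): A round domed muffin in a pleated paper case: 58 mm across at the grip (the sides stand upright for a gripper up to 48 mm), 62 mm high, about 90 g. The point is its middle, 31 mm above its underside; z is up when it stands. May be absent.
- muffin_2_mid (a point): A round domed muffin in a pleated paper case: 58 mm across at the grip (the sides stand upright for a gripper up to 48 mm), 62 mm high, about 90 g. The point is its middle, 31 mm above its underside; z is up when it stands. May be absent.
- muffin_3_mid (a point): A round domed muffin like the others, standing in the front row at the start. The point is its middle, 31 mm above its underside; 58 mm across, 62 mm high.
- muffin_4_mid (a point): A round domed muffin in a pleated paper case: 58 mm across at the grip (the sides stand upright for a gripper up to 48 mm), 62 mm high, about 90 g. The point is its middle, 31 mm above its underside; z is up when it stands. May be absent.
- square_1_mid (a point): A square layered cake with a dark iced top: 58 mm by 58 mm, 44 mm high, about 90 g, rigid. The point is its middle, 22 mm above its underside; x and y run along its sides, z is up when it stands. Stands in the back row at the start.
- square_2_mid (a point): A square layered cake with a dark iced top: 58 mm by 58 mm, 44 mm high, about 90 g, rigid. The point is its middle, 22 mm above its underside; x and y run along its sides, z is up when it stands. Stands in the back row at the start.
- square_3_mid (a point): A square layered cake with a dark iced top: 58 mm by 58 mm, 44 mm high, about 90 g, rigid. The point is its middle, 22 mm above its underside; x and y run along its sides, z is up when it stands. May be absent.
- square_4_mid (a point): A square layered cake with a dark iced top: 58 mm by 58 mm, 44 mm high, about 90 g, rigid. The point is its middle, 22 mm above its underside; x and y run along its sides, z is up when it stands. May be absent.
- timer_mid (a point): The kitchen timer: a squat round grey and white thing, 66 mm across and 58 mm high, with a narrower round knob on top; it stands in a compartment of the tray's front row at the start. Its sides are upright and 64 mm across up to 47 mm, the knob above is 30 mm across; nothing on it needs turning. The point is its middle, 29 mm above its underside; z is up when it stands.
- glass: A clear straight drinking glass standing behind the work, 78 mm across and 94 mm high, origin at its underside. To be left alone.
- mug: A mug standing behind the work, about 80 mm across and 101 mm high, origin at its underside. To be left alone.
Things that resemble listed ones, but are neither listed nor needed, are in the scene too. Leave any blue look-alike of the part that bears timer_mid alone.

How it is judged:
By the outcome, as a careful person would: the job done as asked, in the order asked, and still so for the second after the job is handed in, with the robot touching nothing.
Of muffin_1, muffin_2 only 1 to 2 are there at a start; the rules pass over those that are not, and their reading is None.
Of muffin_4, square_3, square_4 only 2 to 3 are there at a start; the rules pass over those that are not, and their reading is None.
At some moment in a run one of square_3, square_4, muffin_4, square_1, square_2, muffin_3 may be knocked a few centimetres aside while the robot is not near it.
Once in a run the grip may slacken for a moment while it holds something.
It also fails if it takes over 210 s, if anything falls off the work surface, if the arm or the gripper's body presses on something with over 40 N, if the wrist force passes 120 N, or if a joint passes its speed limit or range.

### The arm

A 6-joint arm with a two-finger parallel gripper is mounted at the origin on a cart in front of the work surface, level with it; the furniture and walls round the work are solid. World frame = base frame: x ahead of the robot, y to its left, z up, the work surface at z = 0. Lengths are in mm, angles in rad, forces in N, time in s.
With the tool pointing down it reaches from about 350 to 850 mm from the base axis. Payload 8.1 kg.
Tool frame: the origin (TCP) lies midway between the tips of the shut fingers; the grasp point (between the pads) lies 19 mm behind it; z points along the fingers, y is the line along which they close (so a half turn about z gives the same grasp; the last joint's range is limited). The gripper opens to 85 mm and grips with 20 to 120 N. Pads are 22 mm wide; open, the fingers measure 114 mm over their backs; the gripper's body (76 mm by 85 mm) begins 54 mm behind the grasp point. The pads swing forward as they close: fully open they stand 13 mm farther back than shut.
Start: joints at [1.109, 0.13, 1.488, -0, 1.523, -0.085], TCP at [220.747, 557.921, 231.292] pointing down, gripper open.
Joint ranges: [-2.96, 2.96], [-0.89, 2.26], [0.02, 2.5], [-1.34, 4.48], [0, 2.73], [-2.66, 2.66]. Speed limits (rad/s): [2.39, 2.39, 2.79, 3.14, 3.14, 3.14].

### API

Orientations are given as a rotation vector (axis times angle).
In Python, from station import r, eyes gives the robot as it stands.
- The arm moves only by the tool send_rows, never from a script. Its argument "rows" is a list of rows, each an object with "slide": the shift along the world's x, y, z in mm, a list of three; "rot": the turn, a rotation vector about the world's x, y, z in degrees, a list of three; "jaw": the opening, from -1 (shut) to 1 (fully open), so that 0 is half open. In form: [{"slide": [tx, ty, tz], "rot": [ax, ay, az], "jaw": jaw}, ...]. A call has 1 to 20 rows; each row shifts and turns the commanded pose from where the row before left it; what a row does not reach is not made up. A row lasts 1/10 s, in which the tool goes at most 50 mm and 8.59 degrees, less where a joint would pass 70% of its speed; a pose out of reach is approached as far as the arm can. A call with a gripper value outside its range is refused whole. The fingers move at their own pace and stop on an object; "newtons" is the grip in N (left out, the last holds). Time passes only in rows, so rows that do not move let the fingers close. It gives the time, the measured TCP pose, the force, the opening and the grip force at its end, in the units of the state.
- r.state(): the state, without advancing time (a new reading comes with each control period).
- eyes.grab_frame(name): name is "scene" or "top" or "wrist"; returns a dict with "frame" (480x640x3 uint8, red, green, blue), "vfov" (degrees; the focal length in pixels is half the picture's height over the tangent of half this angle, whatever the lens; pixels are square), "cx", "cy" (the principal point, pixels), "distortion" ([k1, k2, p1, p2, k3] as OpenCV has them; the pictures are not rectified), "extrinsics" (4x4, takes a point from camera to world coordinates); the wrist camera has in their place "hand_eye" (4x4, takes a point from camera to tool coordinates, whose origin is the TCP and whose axes are the flange's). Camera axes: x right, y up, looking along -z (the intrinsics and any distortion apply to the point x, -y, -z); pixel columns grow to the right and rows downward; lengths in mm; the calibration is good to about 2 mm. A picture is of the moment at which its call begins: read the wrist's pose just before it. There is no depth.
- r.finish_job(): hands the job in; it is judged then, once.
The state is a dict: "t": time; "joint_pos": joint angles; "joint_vel": joint speeds; "joint_torque": joint torques, N m; "ee_pos": TCP position; "orientation": TCP orientation; "contact_force": force on the tool from outside, world axes, zero at the start; "ft_torque": the same for the moment, N m; "opening": finger opening in mm; "grasp_force": force on a finger pad.
Only numpy, scipy, OpenCV 4.12 (cv2) and the standard library are available. Lean on these libraries where they do the work, as an engineer would, in place of code of your own. Each camera call takes 0.05 s, during which the arm holds its last target. There are 200 camera calls.

## Working session

There is one attempt and no reset: what is moved stays moved. The work goes in short steps, Python scripts to look and compute and a tool call to move; the robot and the scene stay as the last step left them, time stands still between calls to the robot, and variables do not carry over. Pictures are saved under pics/ and viewed, at most 14 in all, crops included, and the job is handed in when it is done.

Besides the shell and the picture viewer there is one more tool, called after ">>>" by a JSON object that holds its "name" and its "arguments". send_rows: Moves the arm, as the interface text tells. Its arguments: {"type":"object","properties":{"rows":{"type":"array","items":{"type":"object","properties":{"slide":{"type":"array","items":{"type":"number"}},"rot":{"type":"array","items":{"type":"number"}},"jaw":{"type":"number"}}}},"newtons":{"type":"number"}},"required":["rows"]}

```bash
ls; mkdir -p pics; cat > h.py <<'E'
import numpy as np, cv2
from station import r, eyes
from scipy.spatial.transform import Rotation as R
def grab(name, save=None):
    s=r.state(); d=eyes.grab_frame(name); d['s']=s
    f=240/np.tan(np.radians(d['vfov'])/2)
    d['K']=np.array([[f,0,d['cx']],[0,f,d['cy']],[0,0,1.]])
    d['D']=np.array(d['distortion'],float)
    if name=='wrist':
        T=np.eye(4);T[:3,:3]=R.from_rotvec(s['orientation']).as_matrix();T[:3,3]=s['ee_pos']
        d['E']=T@np.array(d['hand_eye'])
    else: d['E']=np.array(d['extrinsics'])
    if save: cv2.imwrite(f'pics/{save}.png',d['frame'][:,:,::-1])
    return d
def ray(d,uv):
    p=cv2.undistortPoints(np.array(uv,float).reshape(-1,1,2),d['K'],d['D']).reshape(-1,2)
    v=np.c_[p[:,0],-p[:,1],-np.ones(len(p))]@d['E'][:3,:3].T
    return d['E'][:3,3],v
def onz(d,uv,z):
    o,v=ray(d,uv); return o+v*((z-o[2])/v[:,2])[:,None]
def proj(d,P):
    P=np.array(P,float).reshape(-1,3); c=(P-d['E'][:3,3])@d['E'][:3,:3]
    return cv2.projectPoints(c*[1,-1,-1],np.zeros(3),np.zeros(3),d['K'],d['D'])[0].reshape(-1,2)
def tri(o1,v1,o2,v2):
    A=np.zeros((3,3));b=np.zeros(3)
    for o,v in((o1,v1),(o2,v2)):
        v=v/np.linalg.norm(v);M=np.eye(3)-np.outer(v,v);A+=M;b+=M@o
    return np.linalg.solve(A,b)
E
python3 - <<'E'
from h import *
for n in('scene','top','wrist'):
    d=grab(n,n+'0'); print(n,d['K'][0,0],d['D'],d['E'].round(2).tolist())
print(r.state())
E
```

```text
pics
scene 589.1159730338999 [-0.07303831  0.          0.          0.          0.        ] [[-0.94, 0.27, -0.18, 212.13], [-0.33, -0.8, 0.5, 755.57], [-0.01, 0.53, 0.85, 1402.47], [0.0, 0.0, 0.0, 1.0]]
top 438.81304398289876 [-0.03537028  0.          0.          0.          0.        ] [[0.03, 0.99, -0.13, 353.47], [-1.0, 0.03, -0.0, -48.38], [-0.0, 0.13, 0.99, 1334.67], [0.0, 0.0, 0.0, 1.0]]
wrist 338.4128070686193 [-0.03786156  0.          0.          0.          0.        ] [[0.37, -0.88, -0.29, 146.38], [0.93, 0.35, 0.12, 586.57], [-0.0, -0.31, 0.95, 373.17], [0.0, 0.0, 0.0, 1.0]]
{'t': 0.15, 'joint_pos': array([ 1.10857817e+00,  1.30987933e-01,  1.48905374e+00,  2.28406470e-05,
        1.52299511e+00, -8.53691707e-02]), 'joint_vel': array([ 0.00157226, -0.00270008, -0.00281157, -0.00079725,  0.000801  ,
        0.00092877]), 'joint_torque': array([-7.96693416e-05, -5.70069730e+01, -5.01154518e+01, -2.77484569e-04,
        9.84734448e-03,  6.06888193e-05]), 'ee_pos': array([220.55738478, 557.52938327, 230.47174167]), 'orientation': array([-5.88380762e-01, -3.08558204e+00,  2.17396225e-03]), 'contact_force': array([-0.60159197, -0.14829336,  0.08688479]), 'ft_torque': array([ 0.00114614, -0.03387596, -0.02510322]), 'grasp_force': 0.0, 'opening': 85.36919816884821}
```

View pics/scene0.png

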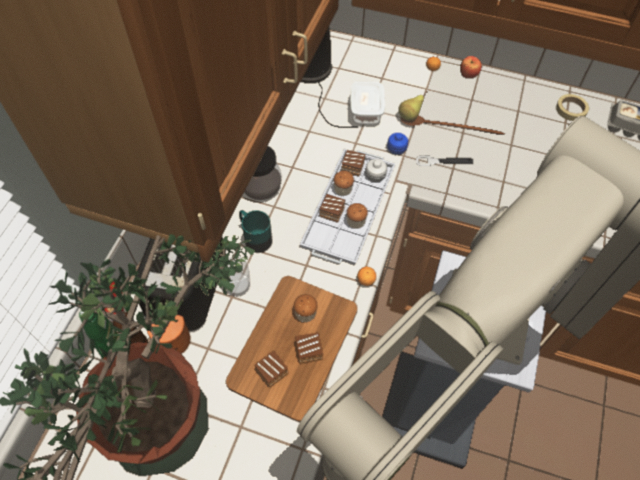

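View pics/top0.png

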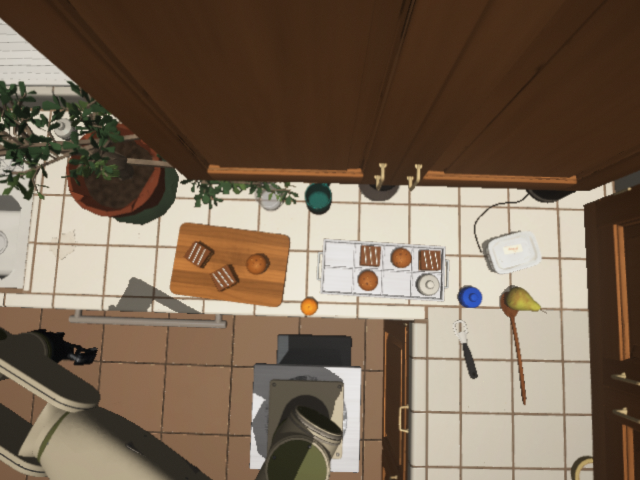

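The top view shows the tray on the right with corners around (322,238) to (446,302). The back row holds a square at (370,256), a muffin at (401,257) and a square at (429,259). The front row holds a muffin at (368,280) and the timer at (428,284). On the board are squares at (198,254) and (223,277) and a muffin at (257,264).

There are two timer candidates: the grey/white one at (428,284), inside the tray's front row, and a blue one at (470,297), outside it. The grey/white one fits the description. I'll check it in a crop.

```bash
python3 - <<'E'
from h import *
t=grab('top'); s=grab('scene')
a=t['frame'][228:312,312:502]; b=s['frame'][120:270,280:430]
a=cv2.resize(a,None,fx=4,fy=4,interpolation=2); b=cv2.resize(b,(336,336),interpolation=2)
cv2.imwrite('pics/crop1.png',a[:,:,::-1])
P={'sqB2':((370,256),(332,207),48),'mufB3':((401,257),(344,181),60),'sqB4':((429,259),(353,162),48),'mufF2':((368,280),(357,213),60),'timer':((428,284),(376,168),60),
'bsqA':((198,254),(271,368),66),'bsqB':((223,277),(308,347),66),'bmuf':((257,264),(305,306),80)}
for k,(u,w,z) in P.items():
    o,v=ray(t,u);o2,v2=ray(s,w)
    print(k,tri(o,v[0],o2,v2[0]).round(0),onz(t,u,z)[0].round(0),onz(s,w,z)[0].round(0))
for n,u,z in(('tray',[(323,239),(445,246),(444,301),(321,295)],18),('board',[(183,223),(290,235),(281,305),(171,294)],22)):
    print(n,onz(t,u,z).round(0).tolist())
print('mug',onz(t,[(318,190),(270,197)],100).round(0).tolist())
E
```

```text
sqB2 [ 480. -179.   30.] [ 477. -178.   48.] [ 477. -167.   48.]
mufB3 [ 476. -270.   42.] [ 476. -267.   60.] [ 470. -257.   60.]
sqB4 [ 473. -356.   31.] [ 473. -352.   48.] [ 468. -342.   48.]
mufF2 [ 406. -174.   43.] [ 406. -172.   60.] [ 403. -162.   60.]
timer [ 400. -352.   37.] [ 399. -346.   60.] [ 396. -333.   60.]
bsqA [469. 329.  50.] [467. 325.  66.] [466. 335.  66.]
bsqB [403. 251.  52.] [403. 248.  66.] [401. 256.  66.]
bmuf [444. 152.  59.] [442. 149.  80.] [441. 162.  80.]
tray [[528.0, -38.0, 18.0], [517.0, -408.0, 18.0], [352.0, -404.0, 18.0], [359.0, -37.0, 18.0]]
board [[564.0, 390.0, 22.0], [537.0, 62.0, 22.0], [327.0, 81.0, 22.0], [349.0, 411.0, 22.0]]
mug [[659.0, -20.0, 100.0], [635.0, 118.0, 100.0]]
```

View pics/crop1.png

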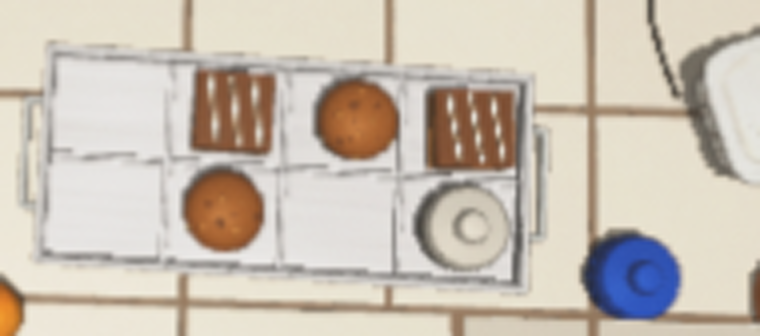

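The crop confirms the grey-white timer at crop (463,225), with the blue look-alike clearly outside the tray at (632,275). Next I'll move over the tray for a close look.

>>> {"name": "send_rows", "arguments": {"rows": [{"slide": [21, -36, 7], "rot": [0, 0, 2], "jaw": 1}, {"slide": [21, -36, 7], "rot": [0, 0, 2], "jaw": 1}, {"slide": [21, -36, 7], "rot": [0, 0, 2], "jaw": 1}, {"slide": [21, -36, 7], "rot": [0, 0, 2], "jaw": 1}, {"slide": [21, -36, 7], "rot": [0, 0, 2], "jaw": 1}, {"slide": [21, -36, 7], "rot": [0, 0, 2], "jaw": 1}, {"slide": [21, -36, 7], "rot": [0, 0, 2], "jaw": 1}, {"slide": [21, -36, 7], "rot": [0, 0, 2], "jaw": 1}, {"slide": [21, -36, 7], "rot": [0, 0, 2], "jaw": 1}, {"slide": [21, -36, 7], "rot": [0, 0, 2], "jaw": 1}]}}

```text
t: 1.25
ee_pos: [431.2, 196.3, 301.7]
orientation: [0.041, 3.141, 0.0]
contact_force: [1.2, 1.1, -0.1]
opening: 85.6
grasp_force: 0.0
```

>>> {"name": "send_rows", "arguments": {"rows": [{"slide": [0, -42, 0], "jaw": 1}, {"slide": [0, -42, 0], "jaw": 1}, {"slide": [0, -42, 0], "jaw": 1}, {"slide": [0, -42, 0], "jaw": 1}, {"slide": [0, -42, 0], "jaw": 1}, {"slide": [0, -42, 0], "jaw": 1}, {"slide": [0, -42, 0], "jaw": 1}, {"slide": [0, -42, 0], "jaw": 1}, {"slide": [0, -42, 0], "jaw": 1}, {"slide": [0, -42, 0], "jaw": 1}, {"jaw": 1}, {"jaw": 1}]}}

```text
schema error: expected keys slide, rot, jaw
```

```bash
python3 - <<'E'
from h import *
d=grab('wrist','w1'); print(d['s']['ee_pos'].round(1),d['s']['orientation'].round(3),d['s']['joint_pos'].round(2),d['s']['t'])
E
```

```text
[431.2 196.3 301.7] [0.041 3.141 0.   ] [ 0.32 -0.23  1.71  0.    1.66 -1.23] 1.25
```

View pics/w1.png

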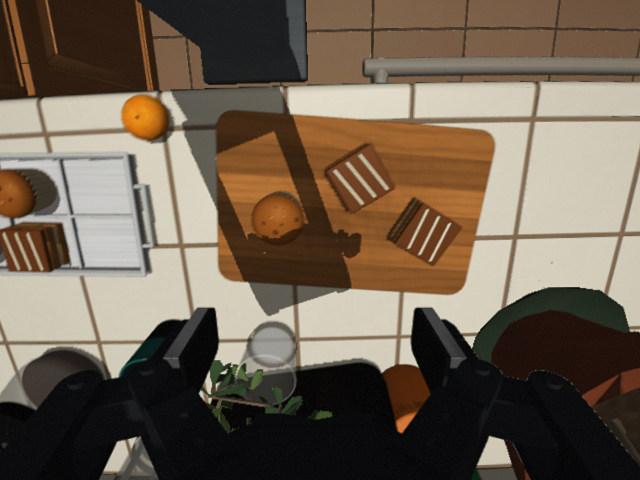

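The wrist view shows the board, with a muffin at (277,218), squares at (360,178) and (425,232), and free space behind and between them. The second move was refused because its rows were missing keys, so I'll resend it.

>>> {"name": "send_rows", "arguments": {"rows": [{"slide": [0, -42, 0], "rot": [0, 0, 0], "jaw": 1}, {"slide": [0, -42, 0], "rot": [0, 0, 0], "jaw": 1}, {"slide": [0, -42, 0], "rot": [0, 0, 0], "jaw": 1}, {"slide": [0, -42, 0], "rot": [0, 0, 0], "jaw": 1}, {"slide": [0, -42, 0], "rot": [0, 0, 0], "jaw": 1}, {"slide": [0, -42, 0], "rot": [0, 0, 0], "jaw": 1}, {"slide": [0, -42, 0], "rot": [0, 0, 0], "jaw": 1}, {"slide": [0, -42, 0], "rot": [0, 0, 0], "jaw": 1}, {"slide": [0, -42, 0], "rot": [0, 0, 0], "jaw": 1}, {"slide": [0, -42, 0], "rot": [0, 0, 0], "jaw": 1}, {"slide": [0, 0, 0], "rot": [0, 0, 0], "jaw": 1}, {"slide": [0, 0, 0], "rot": [0, 0, 0], "jaw": 1}]}}

```text
t: 2.5
ee_pos: [430.4, -222.6, 300.9]
orientation: [-0.047, -3.14, -0.001]
contact_force: [-0.2, 0.5, 0.2]
opening: 85.4
grasp_force: 0.0
```

```bash
python3 - <<'E'
from h import *
import pickle
d=grab('wrist','w2'); pickle.dump(d,open('w2.pkl','wb')); print(d['s']['ee_pos'].round(1),d['s']['orientation'].round(3),d['s']['joint_pos'].round(2),d['s']['t'])
E
```

```text
[ 430.4 -222.6  300.9] [-4.70e-02 -3.14e+00 -1.00e-03] [-0.58 -0.2   1.69  0.    1.66 -2.12] 2.5
```

View pics/w2.png

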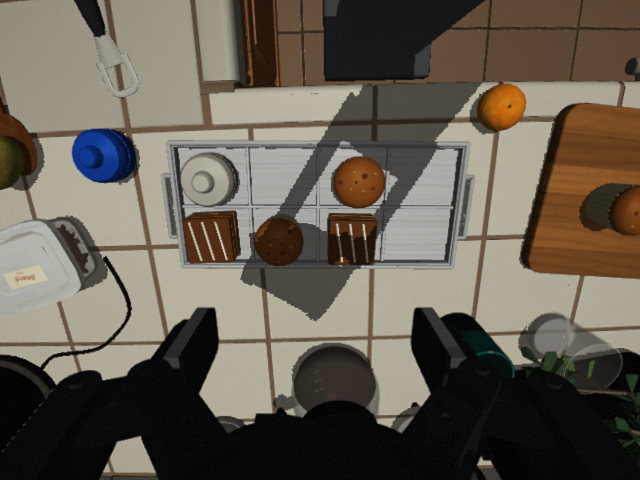

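The wrist view shows the whole tray, with corners at (168,143), (469,143), (453,268) and (183,268). The timer's knob is at (204,182). The squares are at (211,238) and (352,239), and the muffins at (279,240) and (358,182).

```bash
python3 - <<'E'
from h import *
import pickle
d=pickle.load(open('w2.pkl','rb'))
c=onz(d,[(168,143),(469,143),(453,268),(183,268)],18); print('corners',c.round(0).tolist(), 'mean',c.mean(0).round(1), np.linalg.norm(c[0]-c[1]),np.linalg.norm(c[0]-c[3]))
for a,b in((1,0),(2,3)): v=c[a]-c[b]; print('yaw',np.degrees(np.arctan2(-v[0],v[1])))
print('rib x', onz(d,[(250,205),(318,206),(385,206)],12).round(0).tolist())
# top view refinement: same corners at z18
t=grab('top'); 
off=np.array([312,228]); q=np.array([(52,45),(530,75),(523,290),(38,260)])/4+off
c=onz(t,q,18);print('top corners',c.round(0).tolist(),c.mean(0).round(1))
P={'timer':((204,182),(472/4+312,225/4+228),62),'muF2':((358,180),(225/4+312,210/4+228),64),'sqB4':((208,234),(472/4+312,128/4+228),48),'sqB2':((350,236),(233/4+312,112/4+228),48),'muB3':((278,240),(357/4+312,118/4+228),64)}
for k,(w,u,z) in P.items():
    o,v=ray(d,w);o2,v2=ray(t,u); print(k,tri(o,v[0],o2,v2[0]).round(0),onz(d,w,z)[0].round(1),onz(t,u,z)[0].round(1))
E
```

```text
corners [[354.0, -399.0, 18.0], [366.0, -32.0, 18.0], [529.0, -37.0, 18.0], [518.0, -405.0, 18.0]] mean [ 441.9 -218.2   18. ] 366.54905979121986 163.640815919759
yaw -1.7597898016895055
yaw -1.7888605090196796
rib x [[435.0, -306.0, 12.0], [440.0, -218.0, 12.0], [442.0, -132.0, 12.0]]
top corners [[527.0, -44.0, 18.0], [515.0, -406.0, 18.0], [353.0, -400.0, 18.0], [365.0, -38.0, 18.0]] [ 440.  -221.9   18. ]
timer [ 401. -359.   27.] [ 397.7 -346.1   62. ] [ 398.7 -351.4   62. ]
muF2 [ 404. -173.   53.] [ 400.8 -173.4   64. ] [ 404.6 -172.1   64. ]
sqB4 [ 473. -364.   13.] [ 462.5 -354.    48. ] [ 470.4 -354.8   48. ]
sqB2 [ 478. -180.   26.] [ 470.5 -180.7   48. ] [ 477.3 -178.4   48. ]
muB3 [ 476. -271.   38.] [ 467.9 -266.9   64. ] [ 473.9 -267.1   64. ]
```

>>> {"name": "send_rows", "arguments": {"rows": [{"slide": [-5, -32, -32], "rot": [0, 0, 0], "jaw": 1}, {"slide": [-5, -32, -32], "rot": [0, 0, 0], "jaw": 1}, {"slide": [-7, -32, -32], "rot": [0, 0, 0], "jaw": 1}, {"slide": [-7, -32, -32], "rot": [0, 0, 0], "jaw": 1}, {"slide": [-7, 0, 0], "rot": [0, 0, 0], "jaw": 1}, {"slide": [0, 0, 0], "rot": [0, 0, 0], "jaw": 1}, {"slide": [0, 0, 0], "rot": [0, 0, 0], "jaw": 1}]}}

```text
t: 3.3
ee_pos: [401.0, -349.4, 174.9]
orientation: [0.042, 3.139, -0.002]
contact_force: [0.2, 0.4, 1.0]
opening: 85.5
grasp_force: 0.0
```

```bash
python3 - <<'E'
from h import *
import pickle
d=grab('wrist','w3'); pickle.dump(d,open('w3.pkl','wb')); print(d['s']['ee_pos'].round(1),d['s']['orientation'].round(3),d['s']['joint_pos'].round(2),d['s']['t'])
E
```

```text
[ 401.  -349.4  174.9] [ 4.200e-02  3.139e+00 -2.000e-03] [-0.81 -0.02  1.75  0.    1.41 -2.36] 3.3
```

View pics/w3.png

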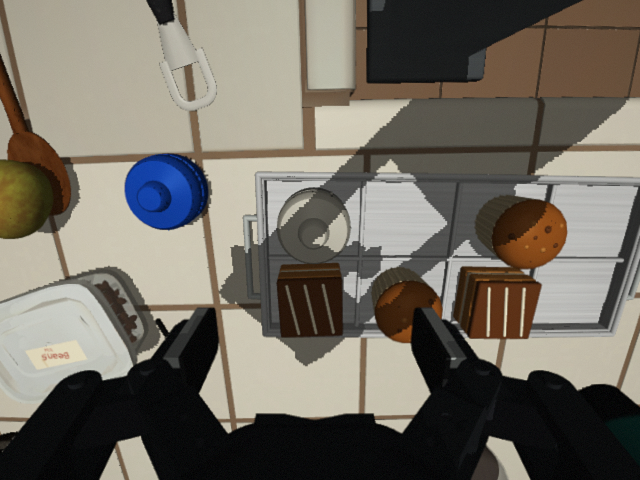

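```bash
python3 - <<'E'
from h import *
import pickle
d=pickle.load(open('w2.pkl','rb'));e=pickle.load(open('w3.pkl','rb'))
P={'knob':((203,182),(313,233),62),'cornerNL':((168,143),(258,173),18),'cornerFL':((183,268),(264,337),18),'rib':((250,205),(364,259),12),'rib2':((318,206),(456,257),12),'sqB4 top back L':((187,264),(281,336),48),'sqB4 backR':((237,262),(342,336),48),'sqB4 frontL':(( 185,219),(279,277),48),'sqB4 frontR':((237,217),(342,277),48)}
for k,(a,b,z) in P.items():
    o,v=ray(d,a);o2,v2=ray(e,b);print(k,tri(o,v[0],o2,v2[0]).round(1),onz(d,a,z)[0].round(1),onz(e,b,z)[0].round(1))
print(proj(e,[e['s']['ee_pos']]))
E
```

```text
knob [ 399.1 -351.1   50.3] [ 397.6 -347.3   62. ] [ 395.6 -350.9   62. ]
cornerNL [ 353.5 -398.4   17.9] [ 354.4 -398.8   18. ] [ 352.6 -398.    18. ]
cornerFL [ 518.1 -404.9   18.1] [ 517.9 -404.7   18. ] [ 518.5 -405.1   18. ]
rib [ 433.6 -304.6   22.1] [ 435.4 -306.5   12. ] [ 437.7 -303.2   12. ]
rib2 [ 436.4 -218.    20.3] [ 439.5 -218.5   12. ] [ 438.1 -213.9   12. ]
sqB4 top back L [ 499.8 -384.7   47.5] [ 500.9 -385.8   48. ] [ 498.  -383.5   48. ]
sqB4 backR [ 505.1 -325.7   37.6] [ 500.1 -322.2   48. ] [ 499.4 -327.2   48. ]
sqB4 frontL [ 444.9 -383.9   35.6] [ 442.8 -379.6   48. ] [ 438.6 -381.7   48. ]
sqB4 frontR [ 450.5 -324.1   20.4] [ 442.4 -316.3   48. ] [ 440.1 -327.1   48. ]
[[315.33633062 310.51402954]]
```

The heights check out: wall top at 18, square top around 48. The timer is at about (396,-350.5). Going down to grip it.

>>> {"name": "send_rows", "arguments": {"rows": [{"slide": [-5, -1, -35], "rot": [0, 0, 0], "jaw": 1}, {"slide": [0, 0, -35], "rot": [0, 0, 0], "jaw": 1}, {"slide": [0, 0, -35], "rot": [0, 0, 0], "jaw": 1}, {"slide": [0, 0, -25], "rot": [0, 0, 0], "jaw": 1}, {"slide": [0, 0, -15], "rot": [0, 0, 0], "jaw": 1}, {"slide": [0, 0, -12], "rot": [0, 0, 0], "jaw": 1}, {"slide": [0, 0, 0], "rot": [0, 0, 0], "jaw": 1}, {"slide": [0, 0, 0], "rot": [0, 0, 0], "jaw": 1}]}}

```text
t: 4.15
ee_pos: [395.6, -351.6, 17.6]
orientation: [0.043, 3.14, -0.002]
contact_force: [1.1, -1.1, -0.3]
opening: 85.4
grasp_force: 0.0
```

>>> {"name": "send_rows", "arguments": {"newtons": 50, "rows": [{"slide": [0, 0, 0], "rot": [0, 0, 0], "jaw": 0.3}, {"slide": [0, 0, 0], "rot": [0, 0, 0], "jaw": 0}, {"slide": [0, 0, 0], "rot": [0, 0, 0], "jaw": 0}, {"slide": [0, 0, 0], "rot": [0, 0, 0], "jaw": 0}, {"slide": [0, 0, 0], "rot": [0, 0, 0], "jaw": 0}, {"slide": [0, 0, 0], "rot": [0, 0, 0], "jaw": 0}]}}

```text
t: 4.75
ee_pos: [395.7, -352.0, 18.5]
orientation: [0.044, 3.139, -0.003]
contact_force: [-1.5, 3.8, 10.5]
opening: 61.1
grasp_force: 51.9
```

>>> {"name": "send_rows", "arguments": {"rows": [{"slide": [0, 0, 10], "rot": [0, 0, 0], "jaw": 0}, {"slide": [0, 0, 20], "rot": [0, 0, 0], "jaw": 0}, {"slide": [0, 0, 40], "rot": [0, 0, 0], "jaw": 0}, {"slide": [0, 0, 40], "rot": [0, 0, 0], "jaw": 0}, {"slide": [0, 0, 40], "rot": [0, 0, 0], "jaw": 0}, {"slide": [0, 0, 0], "rot": [0, 0, 0], "jaw": 0}, {"slide": [0, 0, 0], "rot": [0, 0, 0], "jaw": 0}]}}

```text
t: 5.45
ee_pos: [395.5, -352.0, 168.4]
orientation: [0.044, 3.139, -0.005]
contact_force: [-1.4, 0.2, -1.3]
opening: 60.8
grasp_force: 54.7
```

```bash
python3 - <<'E'
from h import *
d=grab('wrist','w4'); print(d['s']['ee_pos'].round(1),d['s']['opening'],d['s']['grasp_force'])
E
```

```text
[ 395.5 -352.   168.4] 60.79710305762894 54.74210169457365
```

View pics/w4.png

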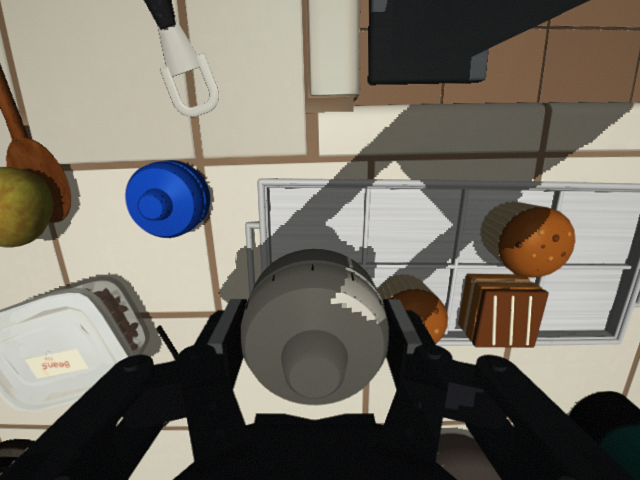

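The timer is held upright between the pads at about (313,330). I'll carry it to the free back-middle area of the board, about (503,237).

>>> {"name": "send_rows", "arguments": {"rows": [{"slide": [8, 45, 2], "rot": [0, 0, 0], "jaw": 0}, {"slide": [8, 45, 2], "rot": [0, 0, 0], "jaw": 0}, {"slide": [8, 45, 2], "rot": [0, 0, 0], "jaw": 0}, {"slide": [8, 45, 2], "rot": [0, 0, 0], "jaw": 0}, {"slide": [8, 45, 2], "rot": [0, 0, 0], "jaw": 0}, {"slide": [8, 45, 2], "rot": [0, 0, 0], "jaw": 0}, {"slide": [8, 45, 2], "rot": [0, 0, 0], "jaw": 0}, {"slide": [8, 45, 2], "rot": [0, 0, 0], "jaw": 0}, {"slide": [8, 45, 2], "rot": [0, 0, 0], "jaw": 0}, {"slide": [8, 45, 2], "rot": [0, 0, 0], "jaw": 0}, {"slide": [8, 45, 2], "rot": [0, 0, 0], "jaw": 0}, {"slide": [8, 45, 2], "rot": [0, 0, 0], "jaw": 0}, {"slide": [10, 48, 0], "rot": [0, 0, 0], "jaw": 0}, {"slide": [0, 0, 0], "rot": [0, 0, 0], "jaw": 0}, {"slide": [0, 0, 0], "rot": [0, 0, 0], "jaw": 0}, {"slide": [0, 0, 0], "rot": [0, 0, 0], "jaw": 0}]}}

```text
t: 7.1
ee_pos: [499.9, 235.9, 188.7]
orientation: [-0.044, -3.139, 0.002]
contact_force: [0.6, 0.9, -0.8]
opening: 60.9
grasp_force: 55.0
```

```bash
python3 - <<'E'
from h import *
import pickle
d=grab('wrist','w5'); pickle.dump(d,open('w5.pkl','wb')); print(d['s']['ee_pos'].round(1),d['s']['opening'],d['s']['grasp_force'],d['s']['joint_pos'].round(2),)
E
```

```text
[499.9 235.9 188.7] 60.85347012491338 55.01131005235948 [ 0.35  0.03  1.67 -0.    1.44 -1.19]
```

View pics/w5.png

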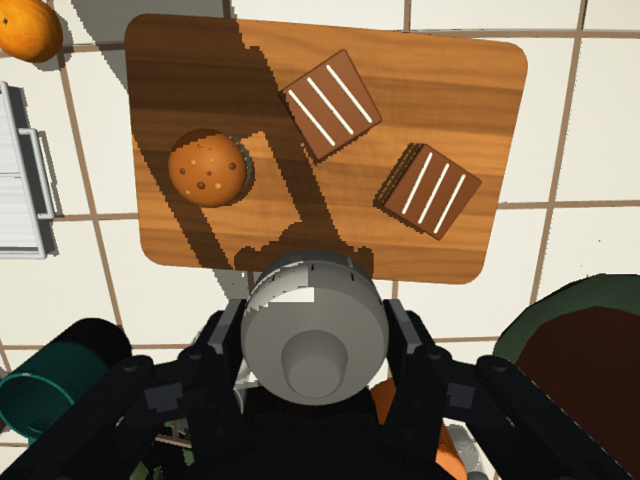

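The view shows the board, with square A's top at about (432,192), square B's at about (333,106), and the muffin at (208,170). The target spot below is free.

```bash
python3 - <<'E'
from h import *
import pickle
e=pickle.load(open('w5.pkl','rb'))
print('board far edge',onz(e,[(145,263),(470,283),(125,16),(527,44)],22).round(0).tolist())
for n,q in(('A',[(423,144),(481,183),(438,240),(383,203)]),('B',[(345,50),(381,121),(319,162),(283,95)])):
    c=onz(e,q,66); print(n,c.round(0).tolist(),c.mean(0).round(1))
    for i in range(4):
        v=c[(i+1)%4]-c[i]; print(round(np.linalg.norm(v)),round(np.degrees(np.arctan2(v[1],v[0])),1),end='; ')
    print()
print('muf',onz(e,[(208,170)],75)[0].round(1))
E
```

```text
board far edge [[536.0, 66.0, 22.0], [566.0, 390.0, 22.0], [322.0, 87.0, 22.0], [352.0, 415.0, 22.0]]
A [[429.0, 320.0, 66.0], [460.0, 368.0, 66.0], [506.0, 337.0, 66.0], [474.0, 291.0, 66.0]] [467.  328.8  66. ]
57 57.5; 55 -33.4; 57 -124.6; 53 146.9; 
B [[364.0, 261.0, 66.0], [412.0, 287.0, 66.0], [440.0, 241.0, 66.0], [392.0, 216.0, 66.0]] [401.9 251.   66. ]
55 28.8; 55 -58.6; 55 -152.8; 53 122.0; 
muf [442.9 157.2  75. ]
```

>>> {"name": "send_rows", "arguments": {"rows": [{"slide": [0, 0, -40], "rot": [0, 0, 0], "jaw": 0}, {"slide": [0, 0, -40], "rot": [0, 0, 0], "jaw": 0}, {"slide": [0, 0, -35], "rot": [0, 0, 0], "jaw": 0}, {"slide": [0, 0, -20], "rot": [0, 0, 0], "jaw": 0}, {"slide": [0, 0, -11], "rot": [0, 0, 0], "jaw": 0}, {"slide": [0, 0, -4], "rot": [0, 0, 0], "jaw": 0}, {"slide": [0, 0, 0], "rot": [0, 0, 0], "jaw": 0}, {"slide": [0, 0, 0], "rot": [0, 0, 0], "jaw": 0}]}}

```text
t: 7.95
ee_pos: [502.0, 237.1, 42.0]
orientation: [0.044, 3.139, 0.001]
contact_force: [0.8, 0.1, -1.6]
opening: 61.1
grasp_force: 55.0
```

>>> {"name": "send_rows", "arguments": {"rows": [{"slide": [0, 0, -2], "rot": [0, 0, 0], "jaw": 0}, {"slide": [0, 0, -1], "rot": [0, 0, 0], "jaw": 0}, {"slide": [0, 0, 0], "rot": [0, 0, 0], "jaw": 0}]}}

```text
t: 8.25
ee_pos: [500.9, 237.0, 37.6]
orientation: [0.043, 3.141, 0.0]
contact_force: [-0.6, 0.6, -1.5]
opening: 61.3
grasp_force: 55.0
```

>>> {"name": "send_rows", "arguments": {"rows": [{"slide": [0, 0, -1], "rot": [0, 0, 0], "jaw": 0}, {"slide": [0, 0, 0], "rot": [0, 0, 0], "jaw": 0}]}}

```text
t: 8.45
ee_pos: [500.8, 237.0, 36.3]
orientation: [0.043, 3.141, 0.0]
contact_force: [-0.3, -1.0, -0.6]
opening: 61.0
grasp_force: 55.1
```

>>> {"name": "send_rows", "arguments": {"rows": [{"slide": [0, 0, -1], "rot": [0, 0, 0], "jaw": 0}, {"slide": [0, 0, 0], "rot": [0, 0, 0], "jaw": 0}, {"slide": [0, 0, -1], "rot": [0, 0, 0], "jaw": 0}, {"slide": [0, 0, 0], "rot": [0, 0, 0], "jaw": 0}]}}

```text
t: 8.85
ee_pos: [501.0, 237.1, 36.0]
orientation: [0.043, 3.141, -0.0]
contact_force: [-8.3, -3.6, 14.8]
opening: 61.1
grasp_force: 56.6
```

>>> {"name": "send_rows", "arguments": {"rows": [{"slide": [0, 0, 1], "rot": [0, 0, 0], "jaw": 0.5}, {"slide": [0, 0, 0], "rot": [0, 0, 0], "jaw": 0.75}, {"slide": [0, 0, 0], "rot": [0, 0, 0], "jaw": 0.75}, {"slide": [0, 0, 0], "rot": [0, 0, 0], "jaw": 0.75}, {"slide": [0, 0, 20], "rot": [0, 0, 0], "jaw": 0.75}, {"slide": [0, 0, 40], "rot": [0, 0, 0], "jaw": 0.75}, {"slide": [0, 0, 40], "rot": [0, 0, 0], "jaw": 0.75}, {"slide": [0, 0, 40], "rot": [0, 0, 0], "jaw": 0.75}, {"slide": [-25, 3, 0], "rot": [0, 0, 8], "jaw": 0.75}, {"slide": [-25, 3, 0], "rot": [0, 0, 8], "jaw": 0.75}, {"slide": [-25, 4, 0], "rot": [0, 0, 8], "jaw": 0.75}, {"slide": [-25, 4, 0], "rot": [0, 0, 7.5], "jaw": 0.75}, {"slide": [0, 0, 0], "rot": [0, 0, 0], "jaw": 0.75}, {"slide": [0, 0, 0], "rot": [0, 0, 0], "jaw": 0.75}]}}

```text
t: 10.25
ee_pos: [400.9, 251.1, 175.5]
orientation: [-0.808, 3.035, -0.0]
contact_force: [0.4, 0.1, -0.3]
opening: 74.5
grasp_force: 0.0
```

```bash
cat >> h.py <<'E'
def dark_square(d,z,near,size=58):
    """top face: stripes+brown of a square cake on board; min-area rect of white stripe pixels -> centre"""
    hsv=cv2.cvtColor(d['frame'],cv2.COLOR_RGB2HSV)
def pose(s):
    m=R.from_rotvec(s['orientation']).as_matrix(); return s['ee_pos'].round(1),round(np.degrees(np.arctan2(-m[0,1],m[1,1])),1),s['opening'].round(1),s['joint_pos'].round(2),s['t']
E
python3 - <<'E'
from h import *
import pickle
d=grab('wrist','w6'); pickle.dump(d,open('w6.pkl','wb')); print(pose(d['s']))
E
```

```text
Traceback (most recent call last):
  File "h.py", line 33, in pose
    m=R.from_rotvec(s['orientation']).as_matrix(); return s['ee_pos'].round(1),round(np.degrees(np.arctan2(-m[0,1],m[1,1])),1),s['opening'].round(1),s['joint_pos'].round(2),s['t']
                                                                                                                               ^^^^^^^^^^^^^^^^^^
AttributeError: 'float' object has no attribute 'round'
```

View pics/w6.png

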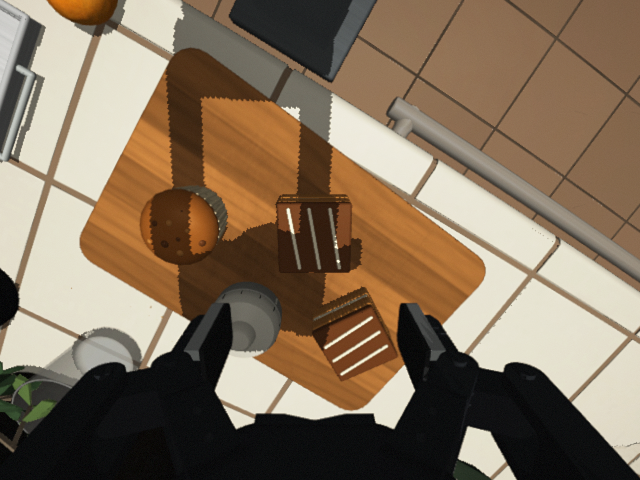

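The timer stands upright at (248,318). Square B, with its top around (315,238), lines up with the gripper.

```bash
sed -i "s/s\['opening'\].round(1)/round(s['opening'],1)/; /^def dark_square/,/hsv=/d" h.py; python3 - <<'E'
from h import *
import pickle
e=pickle.load(open('w6.pkl','rb')); print(pose(e['s']))
c=onz(e,[(277,203),(352,204),(351,272),(279,272)],66); print(c.round(0).tolist(),c.mean(0).round(1))
for i in range(4):
    v=c[(i+1)%4]-c[i]; print(round(np.linalg.norm(v)),round(np.degrees(np.arctan2(v[1],v[0])),1))
c=onz(e,[(332,315),(380,306),(397,357),(341,380)],66);print('A',c.mean(0).round(1))
E
```

```text
(array([400.9, 251.1, 175.5]), np.float64(29.8), 74.5, array([ 0.45, -0.19,  1.9 , -0.  ,  1.43, -1.64]), 10.25)
[[389.0, 211.0, 66.0], [361.0, 261.0, 66.0], [409.0, 289.0, 66.0], [438.0, 239.0, 66.0]] [399.3 250.   66. ]
57 119.0
56 30.9
58 -60.2
56 -150.5
A [459.  331.9  66. ]
```

>>> {"name": "send_rows", "arguments": {"newtons": 40, "rows": [{"slide": [-1.5, -1, -40], "rot": [0, 0, 0], "jaw": 0.75}, {"slide": [0, 0, -40], "rot": [0, 0, 0], "jaw": 0.75}, {"slide": [0, 0, -35], "rot": [0, 0, 0], "jaw": 0.75}, {"slide": [0, 0, -20], "rot": [0, 0, 0], "jaw": 0.75}, {"slide": [0, 0, -12], "rot": [0, 0, 0], "jaw": 0.75}, {"slide": [0, 0, 0], "rot": [0, 0, 0], "jaw": 0.75}, {"slide": [0, 0, 0], "rot": [0, 0, 0], "jaw": 0.75}, {"slide": [0, 0, 0], "rot": [0, 0, 0], "jaw": 0.2}, {"slide": [0, 0, 0], "rot": [0, 0, 0], "jaw": -0.2}, {"slide": [0, 0, 0], "rot": [0, 0, 0], "jaw": -0.2}, {"slide": [0, 0, 0], "rot": [0, 0, 0], "jaw": -0.2}, {"slide": [0, 0, 0], "rot": [0, 0, 0], "jaw": -0.2}, {"slide": [0, 0, 0], "rot": [0, 0, 0], "jaw": -0.2}]}}

```text
t: 11.6
ee_pos: [400.8, 250.6, 30.1]
orientation: [-0.81, 3.032, 0.001]
contact_force: [0.5, 0.1, 7.1]
opening: 57.6
grasp_force: 44.1
```

>>> {"name": "send_rows", "arguments": {"rows": [{"slide": [0, 0, 20], "rot": [0, 0, 0], "jaw": -0.2}, {"slide": [0, 0, 45], "rot": [0, 0, 0], "jaw": -0.2}, {"slide": [0, 0, 45], "rot": [0, 0, 0], "jaw": -0.2}, {"slide": [0, -13, 10], "rot": [0, 0, -1.5], "jaw": -0.2}, {"slide": [0, -40, 0], "rot": [0, 0, -2.5], "jaw": -0.2}, {"slide": [0, -42, 0], "rot": [0, 0, -2.5], "jaw": -0.2}, {"slide": [0, -42, 0], "rot": [0, 0, -2.5], "jaw": -0.2}, {"slide": [0, -42, 0], "rot": [0, 0, -2.5], "jaw": -0.2}, {"slide": [0, -42, 0], "rot": [0, 0, -2.5], "jaw": -0.2}, {"slide": [0, -42, 0], "rot": [0, 0, -2.5], "jaw": -0.2}, {"slide": [0, -42, 0], "rot": [0, 0, -2.5], "jaw": -0.2}, {"slide": [0, -42, 0], "rot": [0, 0, -2.5], "jaw": -0.2}, {"slide": [0, -42, 0], "rot": [0, 0, -2.5], "jaw": -0.2}, {"slide": [0, -42, 0], "rot": [0, 0, -2.5], "jaw": -0.2}, {"slide": [0, -42, 0], "rot": [0, 0, -2.5], "jaw": -0.2}, {"slide": [2, -40, 0], "rot": [0, 0, -2.5], "jaw": -0.2}, {"slide": [0, 0, 0], "rot": [0, 0, 0], "jaw": -0.2}, {"slide": [0, 0, 0], "rot": [0, 0, 0], "jaw": -0.2}, {"slide": [0, 0, 0], "rot": [0, 0, 0], "jaw": -0.2}]}}

```text
t: 13.5
ee_pos: [400.9, -262.2, 147.8]
orientation: [-0.043, -3.141, -0.001]
contact_force: [0.8, -0.3, -1.6]
opening: 57.9
grasp_force: 43.7
```

```bash
python3 - <<'E'
from h import *
import pickle
d=grab('wrist','w7'); pickle.dump(d,open('w7.pkl','wb')); print(pose(d['s']))
E
```

```text
(array([ 400.9, -262.2,  147.8]), np.float64(-1.6), 57.9, array([-0.69, -0.15,  1.92,  0.  ,  1.37, -2.23]), 13.5)
```

View pics/w7.png

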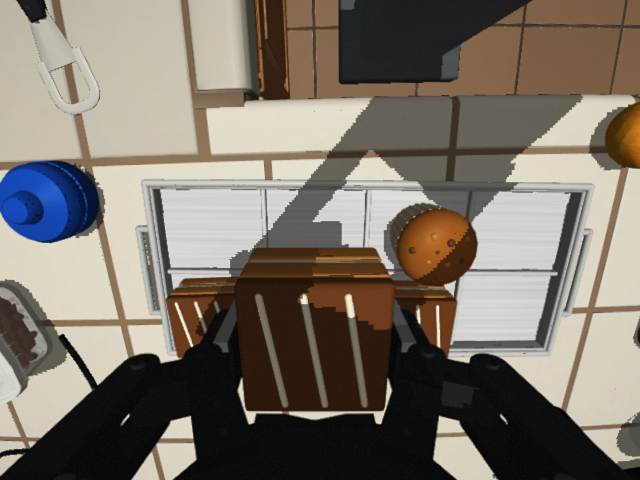

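The square is held straight. The tray corners are at (142,182), (592,186) and (553,356). I'll use them to re-check the compartments.

```bash
python3 - <<'E'
from h import *
import pickle
e=pickle.load(open('w7.pkl','rb'))
c=onz(e,[(142,182),(592,186),(553,356),(168,356)],18); print(c.round(0).tolist(),c.mean(0).round(1))
for a,b in((1,0),(2,3)): v=c[a]-c[b]; print('yaw',np.degrees(np.arctan2(-v[0],v[1])),np.linalg.norm(v))
for C in((441,-219.5),):
  th=np.radians(-1.75)
  for x in(37,-37): print([(round(C[0]+x*np.cos(th)-y*np.sin(th),1),round(C[1]+x*np.sin(th)+y*np.cos(th),1)) for y in(132,44,-44,-132)])
E
```

```text
[[353.0, -401.0, 18.0], [366.0, -33.0, 18.0], [532.0, -33.0, 18.0], [519.0, -407.0, 18.0]] [ 442.5 -218.3   18. ]
yaw -1.9989370504626647 368.2658838455126
yaw -1.895294089479735 373.96957245319226
[(np.float64(482.0), np.float64(-88.7)), (np.float64(479.3), np.float64(-176.7)), (np.float64(476.6), np.float64(-264.6)), (np.float64(474.0), np.float64(-352.6))]
[(np.float64(408.0), np.float64(-86.4)), (np.float64(405.4), np.float64(-174.4)), (np.float64(402.7), np.float64(-262.3)), (np.float64(400.0), np.float64(-350.3))]
```

>>> {"name": "send_rows", "arguments": {"rows": [{"slide": [3, 0, -40], "rot": [0, 0, 0], "jaw": -0.2}, {"slide": [0, 0, -40], "rot": [0, 0, 0], "jaw": -0.2}, {"slide": [0, 0, -30], "rot": [0, 0, 0], "jaw": -0.2}, {"slide": [0, 0, -15], "rot": [0, 0, 0], "jaw": -0.2}, {"slide": [0, 0, -7], "rot": [0, 0, 0], "jaw": -0.2}, {"slide": [0, 0, -2], "rot": [0, 0, 0], "jaw": -0.2}, {"slide": [0, 0, 0], "rot": [0, 0, 0], "jaw": -0.2}, {"slide": [0, 0, 0], "rot": [0, 0, 0], "jaw": -0.2}]}}

```text
t: 14.35
ee_pos: [405.3, -263.6, 15.7]
orientation: [0.043, 3.139, -0.002]
contact_force: [-0.3, -0.1, -1.1]
opening: 57.3
grasp_force: 43.7
```

>>> {"name": "send_rows", "arguments": {"rows": [{"slide": [-0.5, 0.5, -2], "rot": [0, 0, 0], "jaw": -0.2}, {"slide": [0, 0, -1], "rot": [0, 0, 0], "jaw": -0.2}, {"slide": [0, 0, 0], "rot": [0, 0, 0], "jaw": -0.2}, {"slide": [0, 0, 0], "rot": [0, 0, 0], "jaw": -0.2}]}}

```text
t: 14.75
ee_pos: [404.4, -263.1, 12.6]
orientation: [0.044, 3.14, -0.001]
contact_force: [-2.5, 2.1, 8.7]
opening: 57.5
grasp_force: 44.7
```

>>> {"name": "send_rows", "arguments": {"rows": [{"slide": [0, 0, 0], "rot": [0, 0, 0], "jaw": 0.4}, {"slide": [0, 0, 0], "rot": [0, 0, 0], "jaw": 0.6}, {"slide": [0, 0, 0], "rot": [0, 0, 0], "jaw": 0.6}, {"slide": [0, 0, 0], "rot": [0, 0, 0], "jaw": 0.6}, {"slide": [0, 0, 20], "rot": [0, 0, 0], "jaw": 0.6}, {"slide": [0, 0, 40], "rot": [0, 0, 0], "jaw": 0.6}, {"slide": [0, 0, 40], "rot": [0, 0, 0], "jaw": 0.6}, {"slide": [0, 0, 40], "rot": [0, 0, 0], "jaw": 0.6}, {"slide": [22, -31, 10], "rot": [0, 0, 0], "jaw": 0.6}, {"slide": [22, -31, 0], "rot": [0, 0, 0], "jaw": 0.6}, {"slide": [21, -30, 0], "rot": [0, 0, 0], "jaw": 0.6}, {"slide": [0, 0, 0], "rot": [0, 0, 0], "jaw": 0.6}, {"slide": [0, 0, 0], "rot": [0, 0, 0], "jaw": 0.6}, {"slide": [0, 0, 0], "rot": [0, 0, 0], "jaw": 0.6}]}}

```text
t: 16.15
ee_pos: [468.3, -353.9, 161.0]
orientation: [-0.043, -3.141, -0.001]
contact_force: [-0.5, -0.6, 0.2]
opening: 68.5
grasp_force: 0.0
```

```bash
python3 - <<'E'
from h import *
import pickle
d=grab('wrist','w8'); pickle.dump(d,open('w8.pkl','wb')); print(pose(d['s']))
E
```

```text
(array([ 468.3, -353.9,  161. ]), np.float64(-1.6), 68.5, array([-0.73,  0.14,  1.61,  0.  ,  1.4 , -2.28]), 16.15)
```

View pics/w8.png

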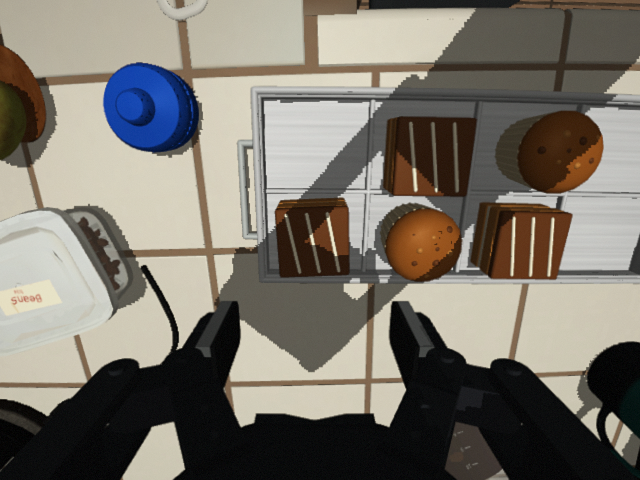

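The view shows square F3 well placed, with its top at about (434,156). Square B4's top is at about (314,242). The muffins are at (423,244) and (560,151), and square B2 is at (530,245).

```bash
cat >> h.py <<'E'
def quad(d,q,z=48):
    c=onz(d,q,z); a=[]
    for i in range(4):
        v=c[(i+1)%4]-c[i]; a.append((np.degrees(np.arctan2(v[1],v[0]))+45)%90-45)
    print(c.mean(0).round(1),'yaw',np.round(a,1),'len',[int(round(np.linalg.norm(c[(i+1)%4]-c[i]))) for i in range(4)])
def blobs(d,box=None,smin=110):
    f=d['frame']; h=cv2.cvtColor(f,cv2.COLOR_RGB2HSV)
    m=((h[...,1]>smin)&(h[...,0]<14)&(h[...,2]>25)).astype('uint8')
    # fill stripes and black gripper area left out
    m=cv2.morphologyEx(m,cv2.MORPH_CLOSE,np.ones((9,9)));m=cv2.morphologyEx(m,cv2.MORPH_OPEN,np.ones((7,7)))
    out=[]
    for c in cv2.findContours(m,cv2.RETR_EXTERNAL,cv2.CHAIN_APPROX_NONE)[0]:
        if cv2.contourArea(c)>1500:
            out.append((cv2.boundingRect(c),cv2.minAreaRect(c),c))
    return out
E
python3 - <<'E'
from h import *
import pickle
e=pickle.load(open('w8.pkl','rb'))
quad(e,[(277,209),(349,207),(349,275),(281,277)])
quad(e,[(394,118),(476,117),(471,195),(395,195)])
c=onz(e,[(253,88),(260,283)],18);print(c.round(1))
print('rib',onz(e,[(371,191),(476,192)],12).round(1))
print('mufB3',onz(e,[(423,243)],60)[0])
for b in blobs(e): print(b[0],np.round(b[1][0]),np.round(b[1][2]))
E
```

```text
[ 471.  -354.6   48. ] yaw [-0.   0.2  0.2 -0.3] len [55, 57, 56, 57]
[ 407.1 -264.    48. ] yaw [-0.4  2.4 -1.4  3.1] len [59, 57, 59, 56]
[[ 352.5 -398.8   18. ]
 [ 518.  -406.    18. ]]
rib [[ 436.7 -304.4   12. ]
 [ 439.8 -212.5   12. ]]
mufB3 [ 469.42282867 -271.71428899   60.        ]
(386, 209, 75, 72) [423. 244.] 90.0
(473, 203, 98, 76) [521. 241.] 4.0
(276, 198, 73, 79) [312. 237.] 88.0
(384, 117, 92, 79) [429. 156.] 1.0
(518, 111, 85, 82) [560. 152.] 45.0
(0, 46, 46, 95) [23. 91.] 67.0
```

>>> {"name": "send_rows", "arguments": {"rows": [{"slide": [2.5, -0.5, -40], "rot": [0, 0, 0], "jaw": 0.6}, {"slide": [0, 0, -40], "rot": [0, 0, 0], "jaw": 0.6}, {"slide": [0, 0, -35], "rot": [0, 0, 0], "jaw": 0.6}, {"slide": [0, 0, -20], "rot": [0, 0, 0], "jaw": 0.6}, {"slide": [0, 0, -13], "rot": [0, 0, 0], "jaw": 0.6}, {"slide": [0, 0, 0], "rot": [0, 0, 0], "jaw": 0.6}, {"slide": [0, 0, 0], "rot": [0, 0, 0], "jaw": 0.6}, {"slide": [0, 0, 0], "rot": [0, 0, 0], "jaw": 0.2}, {"slide": [0, 0, 0], "rot": [0, 0, 0], "jaw": -0.2}, {"slide": [0, 0, 0], "rot": [0, 0, 0], "jaw": -0.2}, {"slide": [0, 0, 0], "rot": [0, 0, 0], "jaw": -0.2}, {"slide": [0, 0, 0], "rot": [0, 0, 0], "jaw": -0.2}, {"slide": [0, 0, 0], "rot": [0, 0, 0], "jaw": -0.2}]}}

```text
t: 17.5
ee_pos: [472.6, -356.3, 15.7]
orientation: [0.044, 3.138, -0.004]
contact_force: [-0.7, 1.1, 8.2]
opening: 57.5
grasp_force: 43.3
```

>>> {"name": "send_rows", "arguments": {"rows": [{"slide": [0, 0, 15], "rot": [0, 0, 0], "jaw": -0.2}, {"slide": [0, 0, 30], "rot": [0, 0, 0], "jaw": -0.2}, {"slide": [-24, 1, 30], "rot": [0, 0, 0], "jaw": -0.2}, {"slide": [-24, 1, 0], "rot": [0, 0, 0], "jaw": -0.2}, {"slide": [-22, 1, 0], "rot": [0, 0, 0], "jaw": -0.2}, {"slide": [0, 0, 0], "rot": [0, 0, 0], "jaw": -0.2}, {"slide": [0, 0, 0], "rot": [0, 0, 0], "jaw": -0.2}]}}

```text
t: 18.2
ee_pos: [401.5, -352.5, 89.5]
orientation: [0.045, 3.14, -0.002]
contact_force: [0.4, -0.4, -0.6]
opening: 57.5
grasp_force: 42.7
```

>>> {"name": "send_rows", "arguments": {"rows": [{"slide": [0, 2.5, -25], "rot": [0, 0, 0], "jaw": -0.2}, {"slide": [0, 0, -25], "rot": [0, 0, 0], "jaw": -0.2}, {"slide": [0, 0, -15], "rot": [0, 0, 0], "jaw": -0.2}, {"slide": [0, 0, -6], "rot": [0, 0, 0], "jaw": -0.2}, {"slide": [0, 0, -3], "rot": [0, 0, 0], "jaw": -0.2}, {"slide": [0, 0, 0], "rot": [0, 0, 0], "jaw": -0.2}, {"slide": [0, 0, 0], "rot": [0, 0, 0], "jaw": -0.2}]}}

```text
t: 18.9
ee_pos: [402.4, -350.3, 15.6]
orientation: [0.043, 3.14, -0.002]
contact_force: [0.3, 1.0, 4.9]
opening: 57.5
grasp_force: 42.9
```

>>> {"name": "send_rows", "arguments": {"rows": [{"slide": [0, 0, 0], "rot": [0, 0, 0], "jaw": 0.4}, {"slide": [0, 0, 0], "rot": [0, 0, 0], "jaw": 0.6}, {"slide": [0, 0, 0], "rot": [0, 0, 0], "jaw": 0.6}, {"slide": [0, 0, 0], "rot": [0, 0, 0], "jaw": 0.6}, {"slide": [0, 0, 20], "rot": [0, 0, 0], "jaw": 0.6}, {"slide": [0, 0, 40], "rot": [0, 0, 0], "jaw": 0.6}, {"slide": [0, 0, 40], "rot": [0, 0, 0], "jaw": 0.6}, {"slide": [0, 20, 35], "rot": [0, 0, 0], "jaw": 0.6}, {"slide": [12, 30, 30], "rot": [0, 0, 0], "jaw": 0.6}, {"slide": [12, 35, 30], "rot": [0, 0, 0], "jaw": 0.6}, {"slide": [12, 35, 30], "rot": [0, 0, 0], "jaw": 0.6}, {"slide": [10, 10, 30], "rot": [0, 0, 0], "jaw": 0.6}, {"slide": [0, 0, 0], "rot": [0, 0, 0], "jaw": 0.6}, {"slide": [0, 0, 0], "rot": [0, 0, 0], "jaw": 0.6}, {"slide": [0, 0, 0], "rot": [0, 0, 0], "jaw": 0.6}]}}

```text
t: 20.4
ee_pos: [446.5, -219.7, 267.9]
orientation: [-0.044, -3.139, -0.001]
contact_force: [0.4, 0.7, -0.5]
opening: 68.5
grasp_force: 0.0
```

```bash
python3 - <<'E'
from h import *
import pickle
d=grab('wrist','w9'); pickle.dump(d,open('w9.pkl','wb')); print(pose(d['s']))
t=grab('top','t9'); pickle.dump(t,open('t9.pkl','wb'))
a=cv2.resize(d['frame'][100:300,140:500],None,fx=2.2,fy=2.2,interpolation=2)
cv2.imwrite('pics/crop9.png',a[:,:,::-1])
for b in blobs(d): print(b[0],np.round(b[1][0]),np.round(b[1][1]),np.round(b[1][2]))
E
```

```text
(array([ 446.5, -219.7,  267.9]), np.float64(-1.6), 68.5, array([-0.56, -0.16,  1.71, -0.  ,  1.59, -2.1 ]), 20.4)
(246, 212, 53, 51) [272. 237.] [50. 52.] 90.0
(326, 207, 54, 56) [352. 234.] [53. 55.] 2.0
(246, 148, 55, 55) [273. 175.] [54. 54.] 90.0
(161, 144, 67, 56) [194. 172.] [55. 65.] 88.0
(333, 143, 56, 57) [360. 171.] [56. 55.] 90.0
(536, 87, 104, 189) [588. 181.] [188. 103.] 90.0
(434, 0, 206, 63) [536.  31.] [ 62. 205.] 90.0
(234, 0, 43, 68) [255.  33.] [69. 41.] 88.0
```

View pics/crop9.png

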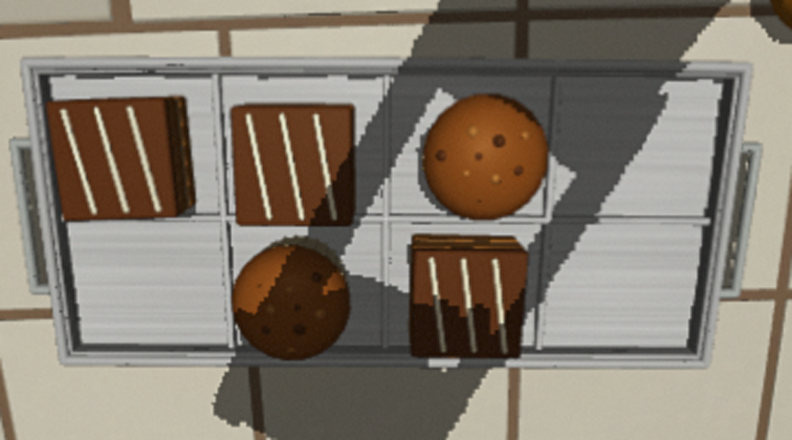

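The crop shows squares placed in F4, top centre around crop (112,157), and F3, around (294,164). Muffin F2 is at (486,157), muffin B3 at (290,302) and square B2 at (468,303). The ribs cross at (222,216), (386,218) and (552,219).

```bash
python3 - <<'E'
from h import *
import pickle
e=pickle.load(open('w9.pkl','rb'))
F=lambda q:np.array(q)/2.2+[140,100]
c=onz(e,F([(22,60),(750,65),(708,366),(62,364)]),18);print('corn',c.round(1).tolist(),c.mean(0).round(1))
print('ribs',onz(e,F([(222,216),(386,218),(551,219)]),12).round(1).tolist())
for n,q in(('F4',[(48,101),(170,97),(185,215),(65,220)]),('F3',[(232,106),(354,104),(354,223),(237,226)]),('B2',[(413,249),(527,250),(521,356),(411,355)])):
    print(n,end=' ');quad(e,F(q))
print('muf F2,B3',onz(e,F([(486,157),(291,301)]),50).round(1).tolist())
print('cam',e['E'][:3,3])
E
```

```text
corn [[352.7, -399.9, 18.0], [365.7, -32.1, 18.0], [529.2, -37.0, 18.0], [517.2, -405.6, 18.0]] [ 441.2 -218.7   18. ]
ribs [[436.4, -307.1, 12.0], [440.1, -218.5, 12.0], [443.2, -129.2, 12.0]]
F4 [ 401.1 -347.4   48. ] yaw [-0.3  1.1  0.5 -0.7] len [58, 56, 60, 57]
F3 [ 407. -262.   48.] yaw [-0.9 -2.3 -0.3 -2.6] len [58, 57, 58, 57]
B2 [ 478.8 -177.9   48. ] yaw [-2.1 -1.4 -2.3 -2. ] len [57, 57, 57, 56]
muf F2,B3 [[405.1, -169.9, 50.0], [474.1, -267.7, 50.0]]
cam [ 367.01729539 -217.87960069  410.88079213]
```

F3 sits about 5 mm too far back, so I'll regrip and nudge it.

>>> {"name": "send_rows", "arguments": {"rows": [{"slide": [-21, -21, -40], "rot": [0, 0, 0], "jaw": 0.6}, {"slide": [-21, -21, -40], "rot": [0, 0, 0], "jaw": 0.6}, {"slide": [0, 0, -45], "rot": [0, 0, 0], "jaw": 0.6}, {"slide": [0, 0, -40], "rot": [0, 0, 0], "jaw": 0.6}, {"slide": [0, 0, -35], "rot": [0, 0, 0], "jaw": 0.6}, {"slide": [0, 0, -30], "rot": [0, 0, 0], "jaw": 0.6}, {"slide": [0, 0, -15], "rot": [0, 0, 0], "jaw": 0.6}, {"slide": [0, 0, -7], "rot": [0, 0, 0], "jaw": 0.6}, {"slide": [0, 0, 0], "rot": [0, 0, 0], "jaw": 0.6}, {"slide": [0, 0, 0], "rot": [0, 0, 0], "jaw": 0.6}]}}

```text
t: 21.5
ee_pos: [405.5, -262.1, 17.9]
orientation: [0.044, 3.141, -0.001]
contact_force: [-0.6, 0.1, -0.1]
opening: 68.3
grasp_force: 0.0
```

>>> {"name": "send_rows", "arguments": {"rows": [{"slide": [0, 0, -2], "rot": [0, 0, 0], "jaw": 0.2}, {"slide": [0, 0, 0], "rot": [0, 0, 0], "jaw": -0.2}, {"slide": [0, 0, 0], "rot": [0, 0, 0], "jaw": -0.2}, {"slide": [0, 0, 0], "rot": [0, 0, 0], "jaw": -0.2}, {"slide": [0, 0, 0], "rot": [0, 0, 0], "jaw": -0.2}, {"slide": [0, 0, 4], "rot": [0, 0, -0.4], "jaw": -0.2}, {"slide": [0, 0, 0], "rot": [0, 0, 0], "jaw": -0.2}, {"slide": [-4.5, 0.7, 0], "rot": [0, 0, 0], "jaw": -0.2}, {"slide": [0, 0, 0], "rot": [0, 0, 0], "jaw": -0.2}, {"slide": [0, 0, -3], "rot": [0, 0, 0], "jaw": -0.2}, {"slide": [0, 0, -1], "rot": [0, 0, 0], "jaw": -0.2}, {"slide": [0, 0, 0], "rot": [0, 0, 0], "jaw": -0.2}, {"slide": [0, 0, 0], "rot": [0, 0, 0], "jaw": -0.2}]}}

```text
t: 22.8
ee_pos: [400.7, -261.0, 17.2]
orientation: [-0.054, -3.14, -0.001]
contact_force: [-12.5, 7.3, 27.1]
opening: 57.2
grasp_force: 46.5
```

>>> {"name": "send_rows", "arguments": {"rows": [{"slide": [0, 0, 1.5], "rot": [0, 0, 0], "jaw": -0.2}, {"slide": [0, 0, 0], "rot": [0, 0, 0], "jaw": 0.4}, {"slide": [0, 0, 0], "rot": [0, 0, 0], "jaw": 0.6}, {"slide": [0, 0, 0], "rot": [0, 0, 0], "jaw": 0.6}, {"slide": [0, 0, 0], "rot": [0, 0, 0], "jaw": 0.6}, {"slide": [0, 0, 20], "rot": [0, 0, 0], "jaw": 0.6}, {"slide": [0, 0, 40], "rot": [0, 0, 0], "jaw": 0.6}, {"slide": [0, 0, 40], "rot": [0, 0, 0], "jaw": 0.6}, {"slide": [25, -2, 0], "rot": [0, 0, 0], "jaw": 0.6}, {"slide": [25, -2, 0], "rot": [0, 0, 0], "jaw": 0.6}, {"slide": [24, -2, 0], "rot": [0, 0, 0], "jaw": 0.6}, {"slide": [0, 0, 0], "rot": [0, 0, 0], "jaw": 0.6}, {"slide": [0, 0, 0], "rot": [0, 0, 0], "jaw": 0.6}]}}

```text
t: 24.1
ee_pos: [474.5, -266.6, 116.2]
orientation: [-0.053, -3.14, -0.001]
contact_force: [0.2, 0.8, -0.4]
opening: 68.1
grasp_force: 0.0
```

>>> {"name": "send_rows", "arguments": {"rows": [{"slide": [0, 0, -40], "rot": [0, 0, 0], "jaw": 0.6}, {"slide": [0, 0, -35], "rot": [0, 0, 0], "jaw": 0.6}, {"slide": [0, 0, -15], "rot": [0, 0, 0], "jaw": 0.6}, {"slide": [0, 0, -5], "rot": [0, 0, 0], "jaw": 0.6}, {"slide": [0, 0, 0], "rot": [0, 0, 0], "jaw": 0.6}, {"slide": [0, 0, 0], "rot": [0, 0, 0], "jaw": 0.2}, {"slide": [0, 0, 0], "rot": [0, 0, 0], "jaw": -0.2}, {"slide": [0, 0, 0], "rot": [0, 0, 0], "jaw": -0.2}, {"slide": [0, 0, 0], "rot": [0, 0, 0], "jaw": -0.2}, {"slide": [0, 0, 0], "rot": [0, 0, 0], "jaw": -0.2}]}}

```text
t: 25.1
ee_pos: [476.1, -267.9, 23.8]
orientation: [0.054, 3.138, -0.003]
contact_force: [-0.9, -0.4, 8.3]
opening: 57.1
grasp_force: 43.4
```

Lift slightly, shift +3 in y and +1 in x, then lower and release.

>>> {"name": "send_rows", "arguments": {"rows": [{"slide": [0, 0, 4], "rot": [0, 0, 0], "jaw": -0.2}, {"slide": [0, 0, 0], "rot": [0, 0, 0], "jaw": -0.2}, {"slide": [1, 3.5, 0], "rot": [0, 0, 0], "jaw": -0.2}, {"slide": [0, 0, 0], "rot": [0, 0, 0], "jaw": -0.2}, {"slide": [0, 0, -2.5], "rot": [0, 0, 0], "jaw": -0.2}, {"slide": [0, 0, -1], "rot": [0, 0, 0], "jaw": -0.2}, {"slide": [0, 0, 0], "rot": [0, 0, 0], "jaw": -0.2}, {"slide": [0, 0, 0], "rot": [0, 0, 0], "jaw": -0.2}]}}

```text
t: 25.9
ee_pos: [475.9, -263.2, 23.8]
orientation: [-0.054, -3.141, -0.001]
contact_force: [-7.2, 6.3, 18.0]
opening: 56.9
grasp_force: 44.7
```

>>> {"name": "send_rows", "arguments": {"rows": [{"slide": [0, 0, 1], "rot": [0, 0, 0], "jaw": 0.4}, {"slide": [0, 0, 0], "rot": [0, 0, 0], "jaw": 0.6}, {"slide": [0, 0, 0], "rot": [0, 0, 0], "jaw": 0.6}, {"slide": [0, 0, 0], "rot": [0, 0, 0], "jaw": 0.6}, {"slide": [0, 0, 20], "rot": [0, 0, 0], "jaw": 0.6}, {"slide": [0, 0, 40], "rot": [0, 0, 0], "jaw": 0.6}, {"slide": [0, 0, 40], "rot": [0, 0, 0], "jaw": 0.6}, {"slide": [0, 0, 20], "rot": [0, 0, 0], "jaw": 0.6}, {"slide": [-24, 31, 0], "rot": [0, 0, 0], "jaw": 0.6}, {"slide": [-24, 31, 0], "rot": [0, 0, 0], "jaw": 0.6}, {"slide": [-22, 30, 0], "rot": [0, 0, 0], "jaw": 0.6}, {"slide": [0, 0, 0], "rot": [0, 0, 0], "jaw": 0.6}, {"slide": [0, 0, 0], "rot": [0, 0, 0], "jaw": 0.6}, {"slide": [0, 0, 0], "rot": [0, 0, 0], "jaw": 0.6}]}}

```text
t: 27.3
ee_pos: [406.4, -172.0, 143.7]
orientation: [0.055, 3.14, -0.001]
contact_force: [0.9, -0.7, 0.7]
opening: 68.5
grasp_force: 0.0
```

```bash
python3 - <<'E'
from h import *
import pickle
d=grab('wrist','w10'); pickle.dump(d,open('w10.pkl','wb')); print(pose(d['s']))
for b in blobs(d):
    x,y,w,h=b[0]; print(b[0],'top-ish centre at 50:',onz(d,[(x+w/2,y+h/2)],50)[0].round(1), 'far edge/left/right z48:',onz(d,[(x+w/2,y+h)],48)[0,0].round(1),onz(d,[(x,y+h/2),(x+w,y+h/2)],48)[:,1].round(1))
E
```

```text
(array([ 406.4, -172. ,  143.7]), np.float64(-2.0), 68.5, array([-0.52, -0.26,  2.02, -0.  ,  1.38, -2.05]), 27.3)
(276, 206, 81, 154) top-ish centre at 50: [ 435.2 -172.    50. ] far edge/left/right z48: 506.9 [-203.2 -140.8]
(38, 200, 106, 82) top-ish centre at 50: [ 395.5 -339.    50. ] far edge/left/right z48: 429.6 [-382.4 -299.6]
(155, 197, 91, 82) top-ish centre at 50: [ 396.2 -255.9   50. ] far edge/left/right z48: 429.7 [-290.8 -222.8]
(560, 123, 80, 238) top-ish centre at 50: [409.8  42.9  50. ] far edge/left/right z48: 520.0 [12.9 77.5]
(469, 0, 171, 85) top-ish centre at 50: [275.1 -15.8  50. ] far edge/left/right z48: 300.0 [-70.1  43.6]
(150, 0, 109, 96) top-ish centre at 50: [ 272.1 -236.7   50. ] far edge/left/right z48: 300.0 [-272.2 -202.8]
```

>>> {"name": "send_rows", "arguments": {"rows": [{"slide": [-1, 0.5, -40], "rot": [0, 0, 0], "jaw": 0.6}, {"slide": [0, 0, -40], "rot": [0, 0, 0], "jaw": 0.6}, {"slide": [0, 0, -25], "rot": [0, 0, 0], "jaw": 0.6}, {"slide": [0, 0, -15], "rot": [0, 0, 0], "jaw": 0.6}, {"slide": [0, 0, -3], "rot": [0, 0, 0], "jaw": 0.6}, {"slide": [0, 0, 0], "rot": [0, 0, 0], "jaw": 0.6}, {"slide": [0, 0, 0], "rot": [0, 0, 0], "jaw": 0.2}, {"slide": [0, 0, 0], "rot": [0, 0, 0], "jaw": -0.2}, {"slide": [0, 0, 0], "rot": [0, 0, 0], "jaw": -0.2}, {"slide": [0, 0, 0], "rot": [0, 0, 0], "jaw": -0.2}, {"slide": [0, 0, 0], "rot": [0, 0, 0], "jaw": -0.2}]}}

```text
t: 28.45
ee_pos: [405.9, -171.6, 21.6]
orientation: [0.055, 3.139, -0.002]
contact_force: [-0.4, -0.4, 5.5]
opening: 56.8
grasp_force: 43.3
```

>>> {"name": "send_rows", "arguments": {"rows": [{"slide": [0, 0, 20], "rot": [0, 0, 0], "jaw": -0.2}, {"slide": [0, 0, 45], "rot": [0, 0, 0], "jaw": -0.2}, {"slide": [0, 0, 45], "rot": [0, 0, 0], "jaw": -0.2}, {"slide": [13, -36, 10], "rot": [0, 0, 0], "jaw": -0.2}, {"slide": [14, -36, 0], "rot": [0, 0, 0], "jaw": -0.2}, {"slide": [14, -36, 0], "rot": [0, 0, 0], "jaw": -0.2}, {"slide": [14, -36, 0], "rot": [0, 0, 0], "jaw": -0.2}, {"slide": [13, -36, 0], "rot": [0, 0, 0], "jaw": -0.2}, {"slide": [0, 0, 0], "rot": [0, 0, 0], "jaw": -0.2}, {"slide": [0, 0, 0], "rot": [0, 0, 0], "jaw": -0.2}, {"slide": [0, 0, -40], "rot": [0, 0, 0], "jaw": -0.2}, {"slide": [0, 0, -40], "rot": [0, 0, 0], "jaw": -0.2}, {"slide": [0, 0, -20], "rot": [0, 0, 0], "jaw": -0.2}, {"slide": [0, 0, -10], "rot": [0, 0, 0], "jaw": -0.2}, {"slide": [0, 0, -6], "rot": [0, 0, 0], "jaw": -0.2}, {"slide": [0, 0, 0], "rot": [0, 0, 0], "jaw": -0.2}, {"slide": [0, 0, 0], "rot": [0, 0, 0], "jaw": -0.2}]}}

```text
t: 30.15
ee_pos: [473.7, -351.5, 26.0]
orientation: [0.054, 3.139, -0.003]
contact_force: [0.4, -0.1, 0.0]
opening: 56.9
grasp_force: 43.2
```

>>> {"name": "send_rows", "arguments": {"rows": [{"slide": [0, 0, -2], "rot": [0, 0, 0], "jaw": -0.2}, {"slide": [0, 0, -1.5], "rot": [0, 0, 0], "jaw": -0.2}, {"slide": [0, 0, 0], "rot": [0, 0, 0], "jaw": -0.2}, {"slide": [0, 0, 0], "rot": [0, 0, 0], "jaw": -0.2}]}}

```text
t: 30.55
ee_pos: [473.3, -351.4, 21.6]
orientation: [0.055, 3.14, -0.002]
contact_force: [0.8, -1.1, 3.0]
opening: 56.9
grasp_force: 43.4
```

>>> {"name": "send_rows", "arguments": {"rows": [{"slide": [0, 0, 0], "rot": [0, 0, 0], "jaw": 0.4}, {"slide": [0, 0, 0], "rot": [0, 0, 0], "jaw": 0.6}, {"slide": [0, 0, 0], "rot": [0, 0, 0], "jaw": 0.6}, {"slide": [0, 0, 0], "rot": [0, 0, 0], "jaw": 0.6}, {"slide": [0, 0, 20], "rot": [0, 0, 0], "jaw": 0.6}, {"slide": [0, 0, 40], "rot": [0, 0, 0], "jaw": 0.6}, {"slide": [0, 0, 40], "rot": [0, 0, 0], "jaw": 0.6}, {"slide": [0, 0, 20], "rot": [0, 0, 0], "jaw": 0.6}, {"slide": [1, 44, 0], "rot": [0, 0, 0], "jaw": 0.6}, {"slide": [1, 44, 0], "rot": [0, 0, 0], "jaw": 0.6}, {"slide": [1, 44, 0], "rot": [0, 0, 0], "jaw": 0.6}, {"slide": [1, 42, 0], "rot": [0, 0, 0], "jaw": 0.6}, {"slide": [0, 0, 0], "rot": [0, 0, 0], "jaw": 0.6}, {"slide": [0, 0, 0], "rot": [0, 0, 0], "jaw": 0.6}, {"slide": [0, 0, 0], "rot": [0, 0, 0], "jaw": 0.6}]}}

```text
t: 32.05
ee_pos: [476.8, -177.6, 141.0]
orientation: [0.055, 3.141, -0.001]
contact_force: [0.0, -0.2, 0.2]
opening: 68.5
grasp_force: 0.0
```

```bash
cat >> h.py <<'E'
def rep(d):
    print(pose(d['s']))
    for b in blobs(d):
        x,y,w,h=b[0]; print(b[0],'far z48:',onz(d,[(x+w/2,y+h)],48)[0,0].round(1),'L/R z48',onz(d,[(x,y+h/2),(x+w,y+h/2)],48)[:,1].round(1),'ctr z50',onz(d,[(x+w/2,y+h/2)],50)[0].round(1),'ang',np.round(b[1][2],1))
E
python3 - <<'E'
from h import *
import pickle
d=grab('wrist','w11'); rep(d)
E
```

```text
(array([ 476.8, -177.6,  141. ]), np.float64(-2.0), 68.5, array([-0.46, -0.06,  1.85, -0.  ,  1.35, -1.99]), 32.05)
(39, 212, 84, 77) far z48: 504.4 L/R z48 [-386.9 -321.1] ctr z50 [ 472.2 -352.1   50. ] ang 90.0
(157, 211, 82, 77) far z48: 506.3 L/R z48 [-295.1 -233.8] ctr z50 [ 474.5 -263.5   50. ] ang 90.0
(276, 202, 79, 84) far z48: 507.7 L/R z48 [-206.2 -148.3] ctr z50 [ 473.3 -177.2   50. ] ang 1.1
(16, 107, 119, 88) far z48: 431.1 L/R z48 [-382.8 -297.8] ctr z50 [ 400.9 -338.3   50. ] ang 87.2
(143, 102, 101, 87) far z48: 430.4 L/R z48 [-291.6 -222.8] ctr z50 [ 401.2 -256.3   50. ] ang 90.0
(583, 84, 57, 211) far z48: 525.0 L/R z48 [14.9 58.4] ctr z50 [440.   34.7  50. ] ang 90.0
```

>>> {"name": "send_rows", "arguments": {"rows": [{"slide": [1, 0, -40], "rot": [0, 0, 0], "jaw": 0.6}, {"slide": [0, 0, -40], "rot": [0, 0, 0], "jaw": 0.6}, {"slide": [0, 0, -25], "rot": [0, 0, 0], "jaw": 0.6}, {"slide": [0, 0, -15], "rot": [0, 0, 0], "jaw": 0.6}, {"slide": [0, 0, -6], "rot": [0, 0, 0], "jaw": 0.6}, {"slide": [0, 0, 0], "rot": [0, 0, 0], "jaw": 0.6}, {"slide": [0, 0, 0], "rot": [0, 0, 0], "jaw": 0.2}, {"slide": [0, 0, 0], "rot": [0, 0, 0], "jaw": -0.2}, {"slide": [0, 0, 0], "rot": [0, 0, 0], "jaw": -0.2}, {"slide": [0, 0, 0], "rot": [0, 0, 0], "jaw": -0.2}, {"slide": [0, 0, 0], "rot": [0, 0, 0], "jaw": -0.2}]}}

```text
t: 33.2
ee_pos: [479.0, -177.5, 16.3]
orientation: [0.054, 3.139, -0.002]
contact_force: [-1.2, -0.5, 6.7]
opening: 57.5
grasp_force: 44.6
```

>>> {"name": "send_rows", "arguments": {"rows": [{"slide": [0, 0, 20], "rot": [0, 0, 0], "jaw": -0.2}, {"slide": [0, 0, 40], "rot": [0, 0, 0], "jaw": -0.2}, {"slide": [-25, 1, 10], "rot": [0, 0, 0], "jaw": -0.2}, {"slide": [-25, 1, 0], "rot": [0, 0, 0], "jaw": -0.2}, {"slide": [-23, 2, 0], "rot": [0, 0, 0], "jaw": -0.2}, {"slide": [0, 0, 0], "rot": [0, 0, 0], "jaw": -0.2}, {"slide": [0, 0, 0], "rot": [0, 0, 0], "jaw": -0.2}, {"slide": [0, 0, -40], "rot": [0, 0, 0], "jaw": -0.2}, {"slide": [0, 0, -20], "rot": [0, 0, 0], "jaw": -0.2}, {"slide": [0, 0, -6], "rot": [0, 0, 0], "jaw": -0.2}, {"slide": [0, 0, 0], "rot": [0, 0, 0], "jaw": -0.2}, {"slide": [0, 0, 0], "rot": [0, 0, 0], "jaw": -0.2}]}}

```text
t: 34.4
ee_pos: [405.8, -173.3, 19.7]
orientation: [0.054, 3.14, -0.001]
contact_force: [0.7, -0.7, 0.1]
opening: 57.5
grasp_force: 43.7
```

>>> {"name": "send_rows", "arguments": {"rows": [{"slide": [-0.5, 0, -2], "rot": [0, 0, 0], "jaw": -0.2}, {"slide": [0, 0, -1.5], "rot": [0, 0, 0], "jaw": -0.2}, {"slide": [0, 0, 0], "rot": [0, 0, 0], "jaw": -0.2}, {"slide": [0, 0, 0], "rot": [0, 0, 0], "jaw": -0.2}]}}

```text
t: 34.8
ee_pos: [405.1, -173.4, 16.3]
orientation: [0.055, 3.139, -0.001]
contact_force: [-0.6, 0.7, 6.2]
opening: 57.6
grasp_force: 44.4
```

>>> {"name": "send_rows", "arguments": {"rows": [{"slide": [0, 0, 0], "rot": [0, 0, 0], "jaw": 0.4}, {"slide": [0, 0, 0], "rot": [0, 0, 0], "jaw": 0.6}, {"slide": [0, 0, 0], "rot": [0, 0, 0], "jaw": 0.6}, {"slide": [0, 0, 0], "rot": [0, 0, 0], "jaw": 0.6}, {"slide": [0, 0, 20], "rot": [0, 0, 0], "jaw": 0.6}, {"slide": [0, 0, 40], "rot": [0, 0, 0], "jaw": 0.6}, {"slide": [0, 0, 40], "rot": [0, 0, 0], "jaw": 0.6}, {"slide": [0, 0, 40], "rot": [0, 0, 0], "jaw": 0.6}]}}

```text
t: 35.6
ee_pos: [403.8, -172.6, 156.5]
orientation: [-0.055, -3.141, -0.0]
contact_force: [1.2, -0.4, 0.2]
opening: 68.5
grasp_force: 0.0
```

>>> {"name": "send_rows", "arguments": {"rows": [{"slide": [5, 42, 2], "rot": [0, 0, -2.6], "jaw": 0.75}, {"slide": [5, 42, 2], "rot": [0, 0, -2.6], "jaw": 0.75}, {"slide": [5, 42, 2], "rot": [0, 0, -2.6], "jaw": 0.75}, {"slide": [5, 42, 2], "rot": [0, 0, -2.6], "jaw": 0.75}, {"slide": [5, 42, 2], "rot": [0, 0, -2.6], "jaw": 0.75}, {"slide": [5, 42, 2], "rot": [0, 0, -2.6], "jaw": 0.75}, {"slide": [5, 42, 2], "rot": [0, 0, -2.6], "jaw": 0.75}, {"slide": [5, 42, 2], "rot": [0, 0, -2.6], "jaw": 0.75}, {"slide": [5, 42, 2], "rot": [0, 0, -2.6], "jaw": 0.75}, {"slide": [5, 42, 2], "rot": [0, 0, -2.6], "jaw": 0.75}, {"slide": [5, 42, 2], "rot": [0, 0, -2.6], "jaw": 0.75}, {"slide": [5, 42, 2], "rot": [0, 0, -2.6], "jaw": 0.75}, {"slide": [0, 0, 0], "rot": [0, 0, 0], "jaw": 0.75}, {"slide": [0, 0, 0], "rot": [0, 0, 0], "jaw": 0.75}, {"slide": [0, 0, 0], "rot": [0, 0, 0], "jaw": 0.75}]}}

```text
t: 37.1
ee_pos: [464.1, 330.3, 178.9]
orientation: [-0.897, -3.01, 0.002]
contact_force: [-0.2, -0.5, -0.6]
opening: 74.9
grasp_force: 0.0
```

```bash
python3 - <<'E'
from h import *
import pickle
d=grab('wrist','w12'); pickle.dump(d,open('w12.pkl','wb')); print(pose(d['s']))
# dark-brown top (board wood is brighter/yellower): darker, lower hue
h=cv2.cvtColor(d['frame'],cv2.COLOR_RGB2HSV); 
m=((h[...,0]<11)&(h[...,1]>90)&(h[...,2]>30)&(h[...,2]<150)).astype('uint8')
m=cv2.morphologyEx(m,cv2.MORPH_CLOSE,np.ones((9,9)));m=cv2.morphologyEx(m,cv2.MORPH_OPEN,np.ones((7,7)))
for c in cv2.findContours(m,0,2)[0]:
    if cv2.contourArea(c)>1000: 
        q=cv2.minAreaRect(c); print(np.round(q[0]),np.round(q[1]),round(q[2],1),onz(d,[q[0]],66)[0].round(1))
t=grab('top'); h=cv2.cvtColor(t['frame'],cv2.COLOR_RGB2HSV); m=((h[...,0]<10)&(h[...,1]>120)&(h[...,2]>30)&(h[...,2]<140)).astype('uint8')[225:310,160:300]
print('top',[(np.round(np.mean(c[:,0],0))+[160,225]).tolist()+[cv2.contourArea(c)] for c in cv2.findContours(m,0,2)[0] if cv2.contourArea(c)>60])
E
```

```text
(array([464.1, 330.3, 178.9]), np.float64(-33.2), 74.9, array([ 0.53,  0.08,  1.64, -0.  ,  1.42, -0.46]), 37.1)
[581. 344.] [261. 116.] 90.0 [678.9 478.2  66. ]
[317. 241.] [66. 69.] 88.3 [465.8 331.   66. ]
top []
```

View pics/w12.png

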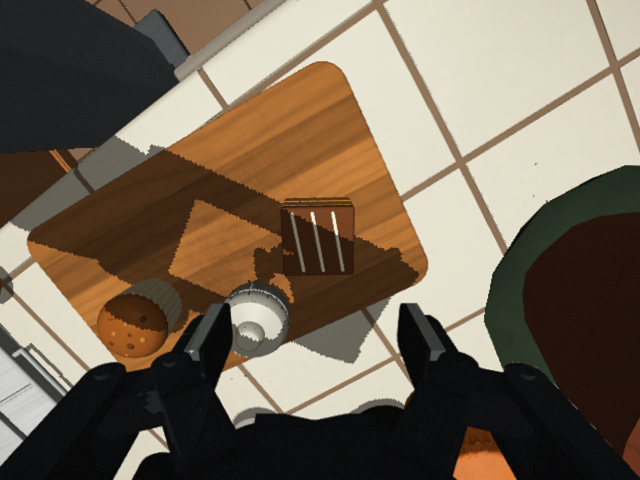

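Square A's top is at about (318,240), aligned with the gripper. The timer stands upright at (257,318) and the muffin is at (133,325).

>>> {"name": "send_rows", "arguments": {"rows": [{"slide": [1.5, 0.5, -40], "rot": [0, 0, 0], "jaw": 0.75}, {"slide": [0, 0, -40], "rot": [0, 0, 0], "jaw": 0.75}, {"slide": [0, 0, -35], "rot": [0, 0, 0], "jaw": 0.75}, {"slide": [0, 0, -20], "rot": [0, 0, 0], "jaw": 0.75}, {"slide": [0, 0, -13], "rot": [0, 0, 0], "jaw": 0.75}, {"slide": [0, 0, 0], "rot": [0, 0, 0], "jaw": 0.75}, {"slide": [0, 0, 0], "rot": [0, 0, 0], "jaw": 0.75}, {"slide": [0, 0, 0], "rot": [0, 0, 0], "jaw": 0.2}, {"slide": [0, 0, 0], "rot": [0, 0, 0], "jaw": -0.2}, {"slide": [0, 0, 0], "rot": [0, 0, 0], "jaw": -0.2}, {"slide": [0, 0, 0], "rot": [0, 0, 0], "jaw": -0.2}, {"slide": [0, 0, 0], "rot": [0, 0, 0], "jaw": -0.2}, {"slide": [0, 0, 0], "rot": [0, 0, 0], "jaw": -0.2}]}}

```text
t: 38.5
ee_pos: [467.3, 332.4, 33.5]
orientation: [0.896, 3.008, 0.004]
contact_force: [0.1, -1.3, 7.0]
opening: 57.5
grasp_force: 43.8
```

>>> {"name": "send_rows", "arguments": {"rows": [{"slide": [0, 0, 20], "rot": [0, 0, 0], "jaw": -0.2}, {"slide": [0, 0, 45], "rot": [0, 0, 0], "jaw": -0.2}, {"slide": [0, 0, 45], "rot": [0, 0, 0], "jaw": -0.2}, {"slide": [-6, -41.8, 10], "rot": [0, 0, 3.1], "jaw": -0.2}, {"slide": [-6, -41.8, 0], "rot": [0, 0, 3.1], "jaw": -0.2}, {"slide": [-6, -41.8, 0], "rot": [0, 0, 3.1], "jaw": -0.2}, {"slide": [-6, -41.8, 0], "rot": [0, 0, 3.1], "jaw": -0.2}, {"slide": [-6, -41.8, 0], "rot": [0, 0, 3.1], "jaw": -0.2}, {"slide": [-6, -41.8, 0], "rot": [0, 0, 3.1], "jaw": -0.2}, {"slide": [-6, -41.8, 0], "rot": [0, 0, 3.1], "jaw": -0.2}, {"slide": [-6, -41.8, 0], "rot": [0, 0, 3.1], "jaw": -0.2}, {"slide": [-6, -41.8, 0], "rot": [0, 0, 3.1], "jaw": -0.2}, {"slide": [-6, -41.5, 0], "rot": [0, 0, 3.3], "jaw": -0.2}, {"slide": [0, 0, 0], "rot": [0, 0, 0], "jaw": -0.2}, {"slide": [0, 0, 0], "rot": [0, 0, 0], "jaw": -0.2}, {"slide": [0, 0, 0], "rot": [0, 0, 0], "jaw": -0.2}]}}

```text
t: 40.1
ee_pos: [405.9, -85.3, 151.5]
orientation: [0.055, 3.141, 0.001]
contact_force: [0.2, 0.1, 0.1]
opening: 57.4
grasp_force: 43.2
```

>>> {"name": "send_rows", "arguments": {"rows": [{"slide": [0, 0, -45], "rot": [0, 0, 0], "jaw": -0.2}, {"slide": [0, 0, -40], "rot": [0, 0, 0], "jaw": -0.2}, {"slide": [0, 0, -25], "rot": [0, 0, 0], "jaw": -0.2}, {"slide": [0, 0, -15], "rot": [0, 0, 0], "jaw": -0.2}, {"slide": [0, 0, -5], "rot": [0, 0, 0], "jaw": -0.2}, {"slide": [0, 0, 0], "rot": [0, 0, 0], "jaw": -0.2}, {"slide": [0, 0, 0], "rot": [0, 0, 0], "jaw": -0.2}]}}

```text
t: 40.8
ee_pos: [406.7, -85.7, 22.3]
orientation: [0.053, 3.14, -0.001]
contact_force: [-0.1, -0.0, -1.0]
opening: 57.4
grasp_force: 43.3
```

>>> {"name": "send_rows", "arguments": {"rows": [{"slide": [1, 0, -3], "rot": [0, 0, 0], "jaw": -0.2}, {"slide": [0, 0, -2], "rot": [0, 0, 0], "jaw": -0.2}, {"slide": [0, 0, -1.5], "rot": [0, 0, 0], "jaw": -0.2}, {"slide": [0, 0, 0], "rot": [0, 0, 0], "jaw": -0.2}, {"slide": [0, 0, 0], "rot": [0, 0, 0], "jaw": -0.2}]}}

```text
t: 41.3
ee_pos: [407.5, -86.3, 16.0]
orientation: [0.055, 3.14, -0.0]
contact_force: [-3.7, 1.7, 8.7]
opening: 57.6
grasp_force: 44.6
```

>>> {"name": "send_rows", "arguments": {"rows": [{"slide": [0, 0, 0], "rot": [0, 0, 0], "jaw": 0.4}, {"slide": [0, 0, 0], "rot": [0, 0, 0], "jaw": 0.6}, {"slide": [0, 0, 0], "rot": [0, 0, 0], "jaw": 0.6}, {"slide": [0, 0, 0], "rot": [0, 0, 0], "jaw": 0.6}, {"slide": [0, 0, 20], "rot": [0, 0, 0], "jaw": 0.6}, {"slide": [0, 0, 45], "rot": [0, 0, 0], "jaw": 0.6}, {"slide": [0, 0, 45], "rot": [0, 0, 0], "jaw": 0.6}, {"slide": [0, 0, 45], "rot": [0, 0, 0], "jaw": 0.6}, {"slide": [6, 40, 0], "rot": [0, 0, 0], "jaw": 0.75}, {"slide": [6, 40, 0], "rot": [0, 0, 0], "jaw": 0.75}, {"slide": [6, 40, 0], "rot": [0, 0, 0], "jaw": 0.75}, {"slide": [6, 40, 0], "rot": [0, 0, 0], "jaw": 0.75}, {"slide": [6, 40, 0], "rot": [0, 0, 0], "jaw": 0.75}, {"slide": [6, 40, 0], "rot": [0, 0, 0], "jaw": 0.75}, {"slide": [0, 0, 0], "rot": [0, 0, 0], "jaw": 0.75}, {"slide": [0, 0, 0], "rot": [0, 0, 0], "jaw": 0.75}, {"slide": [0, 0, 0], "rot": [0, 0, 0], "jaw": 0.75}]}}

```text
t: 43.0
ee_pos: [442.5, 153.2, 169.5]
orientation: [-0.055, -3.141, 0.001]
contact_force: [0.6, -0.1, 0.1]
opening: 75.0
grasp_force: 0.0
```

```bash
python3 - <<'E'
from h import *
import pickle
d=grab('wrist','w13'); pickle.dump(d,open('w13.pkl','wb')); rep(d)
h=cv2.cvtColor(d['frame'],cv2.COLOR_RGB2HSV)
print(h[200:300:20,280:360:16].tolist()[2:4], h[330:331,150:500:50].tolist())
for hm in (9,10,11,12):
  m=((h[...,0]<=hm)&(h[...,1]>140)&(h[...,2]>50)).astype('uint8'); m=cv2.morphologyEx(m,cv2.MORPH_CLOSE,np.ones((7,7)));m=cv2.morphologyEx(m,cv2.MORPH_OPEN,np.ones((9,9)))
  for c in cv2.findContours(m,0,2)[0]:
    if 2000<cv2.contourArea(c)<15000: b=cv2.boundingRect(c); print(hm,b,onz(d,[(b[0]+b[2]/2,b[1]+b[3]/2)],72)[0].round(1))
E
```

```text
(array([442.5, 153.2, 169.5]), np.float64(-2.0), 75.0, array([ 0.22, -0.2 ,  1.92, -0.  ,  1.42, -1.31]), 43.0)
(456, 427, 59, 53) far z48: 729.8 L/R z48 [293.9 358.2] ctr z50 [686.8 324.6  50. ] ang 90.0
(587, 365, 53, 109) far z48: 734.1 L/R z48 [427.5 487.6] ctr z50 [649.9 454.9  50. ] ang 90.0
(0, 168, 90, 72) far z48: 437.2 L/R z48 [-103.9  -26.9] ctr z50 [406.6 -63.2  50. ] ang 90.0
(223, 82, 201, 248) far z48: 530.3 L/R z48 [ 81.  240.8] ctr z50 [417.  160.8  50. ] ang 89.3
(0, 0, 156, 67) far z48: 308.6 L/R z48 [-66.4  47.7] ctr z50 [287.7  -7.   50. ] ang 90.0
[[[13, 202, 111], [14, 204, 164], [14, 190, 177], [15, 181, 89], [13, 198, 71]], [[14, 178, 73], [14, 206, 68], [13, 200, 70], [14, 214, 68], [13, 199, 64]]] [[[22, 31, 224], [45, 7, 74], [24, 35, 103], [28, 32, 103], [16, 73, 77], [40, 77, 10], [14, 181, 145]]]
11 (0, 171, 63, 69) [403.6 -55.7  72. ]
12 (457, 428, 57, 52) [660.3 310.5  72. ]
12 (280, 207, 76, 75) [441.5 155.4  72. ]
12 (0, 170, 63, 70) [403.2 -55.6  72. ]
```

>>> {"name": "send_rows", "arguments": {"rows": [{"slide": [-0.5, 2, -40], "rot": [0, 0, 0], "jaw": 0.75}, {"slide": [0, 0, -40], "rot": [0, 0, 0], "jaw": 0.75}, {"slide": [0, 0, -30], "rot": [0, 0, 0], "jaw": 0.75}, {"slide": [0, 0, -14], "rot": [0, 0, 0], "jaw": 0.75}, {"slide": [0, 0, -7], "rot": [0, 0, 0], "jaw": 0.75}, {"slide": [0, 0, 0], "rot": [0, 0, 0], "jaw": 0.75}, {"slide": [0, 0, 0], "rot": [0, 0, 0], "jaw": 0.2}, {"slide": [0, 0, 0], "rot": [0, 0, 0], "jaw": -0.2}, {"slide": [0, 0, 0], "rot": [0, 0, 0], "jaw": -0.2}, {"slide": [0, 0, 0], "rot": [0, 0, 0], "jaw": -0.2}, {"slide": [0, 0, 0], "rot": [0, 0, 0], "jaw": -0.2}]}}

```text
t: 44.15
ee_pos: [444.1, 156.3, 40.9]
orientation: [0.054, 3.137, 0.001]
contact_force: [-0.2, 0.0, 8.0]
opening: 56.6
grasp_force: 43.1
```

>>> {"name": "send_rows", "arguments": {"rows": [{"slide": [0, 0, 20], "rot": [0, 0, 0], "jaw": -0.2}, {"slide": [0, 0, 45], "rot": [0, 0, 0], "jaw": -0.2}, {"slide": [0, 0, 40], "rot": [0, 0, 0], "jaw": -0.2}, {"slide": [6.5, -41, 0], "rot": [0, 0, 0], "jaw": -0.2}, {"slide": [6.5, -41, 0], "rot": [0, 0, 0], "jaw": -0.2}, {"slide": [6.5, -41, 0], "rot": [0, 0, 0], "jaw": -0.2}, {"slide": [6.5, -41, 0], "rot": [0, 0, 0], "jaw": -0.2}, {"slide": [6.5, -40, 0], "rot": [0, 0, 0], "jaw": -0.2}, {"slide": [6.5, -40, 0], "rot": [0, 0, 0], "jaw": -0.2}, {"slide": [0, 0, 0], "rot": [0, 0, 0], "jaw": -0.2}, {"slide": [0, 0, 0], "rot": [0, 0, 0], "jaw": -0.2}, {"slide": [0, 0, -45], "rot": [0, 0, 0], "jaw": -0.2}, {"slide": [0, 0, -40], "rot": [0, 0, 0], "jaw": -0.2}, {"slide": [0, 0, -20], "rot": [0, 0, 0], "jaw": -0.2}, {"slide": [0, 0, -10], "rot": [0, 0, 0], "jaw": -0.2}, {"slide": [0, 0, -3], "rot": [0, 0, 0], "jaw": -0.2}, {"slide": [0, 0, 0], "rot": [0, 0, 0], "jaw": -0.2}, {"slide": [0, 0, 0], "rot": [0, 0, 0], "jaw": -0.2}]}}

```text
t: 45.95
ee_pos: [482.6, -88.2, 27.5]
orientation: [0.054, 3.138, -0.001]
contact_force: [0.3, -0.4, -0.2]
opening: 56.7
grasp_force: 43.0
```

>>> {"name": "send_rows", "arguments": {"rows": [{"slide": [1, 0, -2.5], "rot": [0, 0, 0], "jaw": -0.2}, {"slide": [0, 0, -2], "rot": [0, 0, 0], "jaw": -0.2}, {"slide": [0, 0, 0], "rot": [0, 0, 0], "jaw": -0.2}, {"slide": [0, 0, 0], "rot": [0, 0, 0], "jaw": -0.2}]}}

```text
t: 46.35
ee_pos: [483.6, -88.4, 23.3]
orientation: [0.055, 3.139, -0.001]
contact_force: [-4.0, 0.8, 13.5]
opening: 57.3
grasp_force: 44.3
```

>>> {"name": "send_rows", "arguments": {"rows": [{"slide": [0, 0, 0], "rot": [0, 0, 0], "jaw": 0.4}, {"slide": [0, 0, 0], "rot": [0, 0, 0], "jaw": 0.6}, {"slide": [0, 0, 0], "rot": [0, 0, 0], "jaw": 0.6}, {"slide": [0, 0, 0], "rot": [0, 0, 0], "jaw": 0.6}, {"slide": [0, 0, 20], "rot": [0, 0, 0], "jaw": 0.6}, {"slide": [0, 0, 40], "rot": [0, 0, 0], "jaw": 0.6}, {"slide": [0, 0, 45], "rot": [0, 0, 0], "jaw": 0.6}, {"slide": [-9, -33, 35], "rot": [0, 0, 0], "jaw": 0.6}, {"slide": [-9, -33, 35], "rot": [0, 0, 0], "jaw": 0.6}, {"slide": [-10, -33, 35], "rot": [0, 0, 0], "jaw": 0.6}, {"slide": [-10, -32, 35], "rot": [0, 0, 0], "jaw": 0.6}, {"slide": [0, 0, 0], "rot": [0, 0, 0], "jaw": 0.6}, {"slide": [0, 0, 0], "rot": [0, 0, 0], "jaw": 0.6}, {"slide": [0, 0, 0], "rot": [0, 0, 0], "jaw": 0.6}]}}

```text
t: 47.75
ee_pos: [443.9, -218.3, 264.8]
orientation: [-0.054, -3.139, -0.002]
contact_force: [0.1, -0.2, -0.6]
opening: 68.1
grasp_force: 0.0
```

```bash
python3 - <<'E'
from h import *
import pickle
d=grab('wrist','w14'); pickle.dump(d,open('w14.pkl','wb')); rep(d)
t=grab('top')
a=cv2.resize(d['frame'][100:300,140:500],None,fx=2.2,fy=2.2,interpolation=2)
b=cv2.resize(t['frame'][215:310,160:310],(240,152),interpolation=2)
c=np.zeros((600,792,3),'uint8'); c[:440,:]=a; c[444:596,:240]=b
cv2.imwrite('pics/final.png',c[:,:,::-1])
E
```

```text
(array([ 443.9, -218.3,  264.8]), np.float64(-2.0), 68.1, array([-0.56, -0.17,  1.72,  0.  ,  1.59, -2.1 ]), 47.75)
(405, 217, 54, 51) far z48: 514.7 L/R z48 [-118.4  -57.3] ctr z50 [483.2 -88.6  50. ] ang 90.0
(169, 216, 54, 51) far z48: 503.7 L/R z48 [-382.8 -321.8] ctr z50 [ 472.6 -351.4   50. ] ang 90.0
(249, 215, 53, 52) far z48: 506.9 L/R z48 [-292.6 -233.5] ctr z50 [ 475.2 -262.8   50. ] ang 90.0
(159, 147, 67, 57) far z48: 430.7 L/R z48 [-381.4 -310.1] ctr z50 [ 400.2 -344.9   50. ] ang 87.9
(401, 146, 66, 55) far z48: 436.7 L/R z48 [-126.1  -55.9] ctr z50 [407.1 -91.8  50. ] ang 90.0
(327, 146, 57, 56) far z48: 435.0 L/R z48 [-203.9 -144. ] ctr z50 [ 405.  -174.2   50. ] ang 90.0
(245, 146, 56, 55) far z48: 430.7 L/R z48 [-289.9 -231.1] ctr z50 [ 401.4 -260.2   50. ] ang 90.0
(537, 96, 103, 181) far z48: 533.7 L/R z48 [ 22.4 140.8] ctr z50 [425.4  79.   50. ] ang 90.0
(589, 0, 51, 62) far z48: 302.3 L/R z48 [ 52.2 104.8] ctr z50 [275.1  76.6  50. ] ang 90.0
(447, 0, 133, 63) far z48: 302.7 L/R z48 [-87.1  43.1] ctr z50 [275.6 -23.9  50. ] ang 90.0
(230, 0, 47, 71) far z48: 302.9 L/R z48 [-292.1 -247.7] ctr z50 [ 272.7 -269.6   50. ] ang 87.2
```

View pics/final.png

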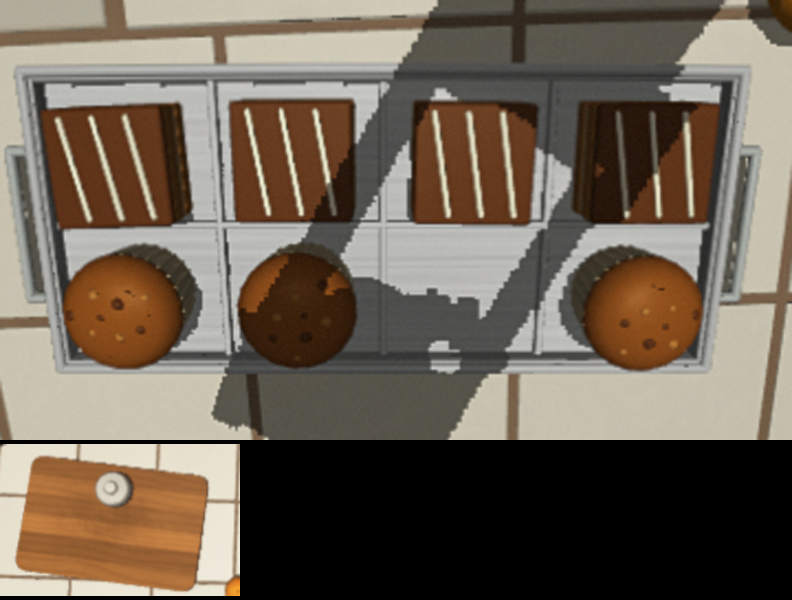

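All seven cakes are in place: squares in F1–F4 and muffins in B1, B3 and B4. The timer stands upright on the board. F4, at crop (43–175, 104–228), looks slightly turned, so I'll measure it.

```bash
python3 - <<'E'
from h import *
import pickle
d=pickle.load(open('w14.pkl','rb'))
F=lambda q:np.array(q)/2.2+[140,100]
for q in([(43,108),(167,104),(176,222),(62,227)],[(229,102),(353,99),(354,221),(234,222)],[(413,103),(537,102),(532,222),(414,223)],[(597,102),(720,101),(708,221),(590,222)]): quad(d,F(q))
print(onz(d,F([(225,226),(382,226),(543,226)]),12).round(1).tolist())
E
```

```text
[ 400.5 -347.4   48. ] yaw [-0.7 -2.4  0.3 -0.2] len [59, 56, 57, 57]
[ 401.9 -260.6   48. ] yaw [-0.9 -2.2 -1.6 -3.1] len [58, 57, 59, 57]
[ 405.7 -174.    48. ] yaw [-1.4 -1.  -1.5 -0.9] len [58, 57, 58, 57]
[408.  -87.7  48. ] yaw [-1.1 -0.4 -1.4 -0.7] len [58, 57, 58, 57]
[[438.1, -303.8, 12.0], [441.2, -219.3, 12.0], [444.2, -132.6, 12.0]]
```

All the squares are within about 2° and 3 mm of true, so I'm handing in.

```bash
python3 -c "
from station import r
print(r.finish_job())"
```

```text
the job is handed in; nothing more can be done
None
```

I've handed the job in at about 48 s of the 210 s allowed: the timer stands upright on the board, the four square cakes fill the tray's front row, and the three muffins are in back compartments 1, 3 and 4 (2 is empty).

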